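Fill the cellar store chest and pull its lid shut with the hook pole

TASK

Put every small item of stock that lies loose between the robot and the pole rack, into the plywood store chest, each standing upright on the chest floor and none on top of another. Then take the hook pole from its rack, catch its hook in the ring at the top of the raised lid, pull the lid down with it until it is fully shut without slamming it, and lay the pole back on its rack. Do not push the lid with the robot's hand, and leave the weedkiller bottle, the paint pot and the shoe box where they are.

Things in the scene. Friction and masses are not known exactly. Their poses are not given: they have to be found in the camera images.
- chest: Open plywood store chest fixed on the table, 320 (its x) x 210 (its y) x 90 mm high, walls and floor 10 mm thick (inside 300 x 190 mm, 80 mm deep). Origin at the centre of its underside; z up; its y axis points across to the hinged side (the robot's left), its x axis away from the robot.
- lid: Clear pane in an aluminium frame, 320 x 214 x 12 mm, 0.34 kg. Origin on the hinge line (along chest x, at chest y = +105, z = 96 mm); axes equal the chest's when shut, panel and ring to its -y. Opens by turning about its -x: at the start 1.7 to 2.0 rad, standing up and leaning back (stop 2.05). Stiff hinge, 0.45 N m friction: it stays where it is left and must be drawn all the way; 2 to 4 N at the ring move it.
- ring (a point): Centre of the lid's steel ring (hole 34 mm, bar 7 mm thick), on the middle of its free edge, 236 mm from the hinge line. The axis of its hole is parallel to the hinge (chest's x), so that a hook pin goes in sideways, along chest x, and can then pull in any direction square to the hinge. At the start it is the highest point of the lid, 310 to 330 mm above the table.
- rack: Wooden pole rack fixed on the table: base 200 x 50 x 12 mm, two U supports at x = +75 and -75 mm (14 mm thick along x), slots 30 mm wide (along y), slot floor 50 mm and cheek tops 64 mm above the table. Origin under its centre; x runs along the pole lying in it, roughly to the robot's left. Between the supports the pole can be grasped; put the pole back centred within 45 mm lengthwise.
- pole: Hook pole, loose, 0.14 kg: square handle 20 x 20 mm from x = -160 to +100 mm, then an 8 mm rod to x = +200, bent square there into an 8 mm pin that points 40 mm to the pole's -y, end knob 11 mm. Origin on the handle's axis at the balance point; in the rack it is 60 mm above the table, over the rack's origin within 15 mm, axes parallel to the rack's, the pin level and pointing away from the robot.
- hook (a point): Middle of the pole's hook pin, at (200, -22, 0) mm in the pole's frame; the pin runs along the pole's y.
- tin: Small bare steel tin, round, diameter 54, height 62 mm. Stands upright; its own z axis is the upright one, origin at the centre of its underside.
- jar: Small glass jar with a metal cap, round, diameter 50, height 56 mm. Stands upright; its own z axis is the upright one, origin at the centre of its underside.
- pot: Small terracotta flower pot, round, open at the top, rim diameter 55 (a straight collar from 36 mm up to its top at 54 mm), foot diameter 42 mm. Stands upright; its own z axis is the upright one, origin at the centre of its underside.
- carton: Cardboard screw carton, 52 (its x) x 42 (its y) x 44 mm high. Stands upright; its own z axis is the upright one, origin at the centre of its underside.
- wheel: Spare rubber castor wheel lying flat, diameter 54, 28 mm thick. Its z axis is the upright one, origin at the centre of its underside.
- bulb_box: Light-bulb box of pale card, 46 x 46 mm, 64 mm high. Stands upright; its own z axis is the upright one, origin at the centre of its underside.
- weedkiller: White plastic bottle, diameter 64, height 150 mm, behind the chest lid on the robot's left; bystander.
- paint_pot: Paint pot, diameter 74, height 85 mm, beyond the chest; bystander.
- shoe_box: Small cardboard shoe box, 90 x 150 x 70 mm, behind the chest lid on the robot's left; bystander.
Not all that is in view belongs to the job. What is shaped like the tin but blue is not meant.

How it is judged:
By the outcome, as a careful person would: the job done as asked, in the order asked, and still so for the second after the job is handed in, with the robot touching nothing.
Of tin, jar, pot, carton, wheel, bulb_box only 3 to 5 are there at a start; the rules pass over those that are not, and their reading is None.
At some moment in a run one of tin, jar, pot, carton, wheel, bulb_box may be knocked a few centimetres aside while the robot is not near it.
It also fails if it takes over 210 s, if anything falls off the work surface, if the arm or the gripper's body presses on something with over 40 N, if the wrist force passes 120 N, or if a joint passes its speed limit or range.

ROBOT

A 6-joint arm with a two-finger parallel gripper is mounted at the origin on the work surface. World frame = base frame: x ahead of the robot, y to its left, z up, the work surface at z = 0. Lengths are in mm, angles in rad, forces in N, time in s.
With the tool pointing down it reaches from about 300 to 1000 mm from the base axis. Payload 5.1 kg.
Tool frame: the origin (TCP) lies midway between the tips of the shut fingers; the grasp point (between the pads) lies 19 mm behind it; z points along the fingers, y is the line along which they close (so a half turn about z gives the same grasp; the last joint's range is limited). The gripper opens to 95 mm and grips with 3 to 60 N. Pads are 20 mm wide; open, the fingers measure 119 mm over their backs; the gripper's body (75 mm by 180 mm) begins 59 mm behind the grasp point.
Start: joints at [1.14, 0.124, 1.65, -0, 1.367, -0.083], TCP at [221.56, 611.061, 214.656] pointing down, gripper open.
Joint ranges: [-2.61, 2.61], [-1.02, 2.33], [0.03, 2.71], [-1.35, 4.49], [0.32, 2.68], [-2.91, 2.91]. Speed limits (rad/s): [2.57, 2.57, 3.14, 3.14, 3.14, 3.14].

INTERFACE

Orientations are given as a unit quaternion [w, x, y, z].
In Python, from station import get_obs, read_camera, finish_job, look_for, cut_out, place_of gives the robot as it stands.
- The arm moves only by the tool play_rows, never from a script. Its argument "plan" is a list that holds one entry, the list of rows, each a list of 6 numbers: the shift along the tool's x, y, z each as a share of 400 mm, from -1 to 1, then the turn, a rotation vector about the tool's x, y, z each as a share of 120 degrees, from -1 to 1. A call has 1 to 8 rows; each row shifts and turns the commanded pose from where the row before left it, along the tool's axes as they then stand; what a row does not reach is not made up. A row lasts 1/12 s, in which the tool goes at most 41.7 mm and 7.16 degrees, less where a joint would pass 70% of its speed; a pose out of reach is approached as far as the arm can. A call with a number of a shift or a turn outside -1 to 1 is refused whole. A call with a gripper value outside its range is refused whole. "gripper" is the closure, from 0 (fully open) to 1 (shut), set as the call begins (left out, the last holds). The fingers move at their own pace and stop on an object; "squeeze" is the grip in N (left out, the last holds). Time passes only in rows, so rows that do not move let the fingers close. It gives the time, the measured TCP pose, the force, the opening and the grip force at its end, in the units of the state.
- get_obs(): the state, without advancing time (a new reading comes with each control period).
- read_camera(name): name is "scene" or "side" or "wrist"; returns a dict with "pixels" (384x512x3 uint8, blue, green, red), "fx", "fy", "cx", "cy" (pixels), "T" (4x4, takes a point from camera to world coordinates); the wrist camera has in their place "mount" (4x4, takes a point from camera to tool coordinates, whose origin is the TCP and whose axes are the flange's). Camera axes: x right, y up, looking along -z (the intrinsics and any distortion apply to the point x, -y, -z); pixel columns grow to the right and rows downward; lengths in mm; the calibration is good to about 2 mm. A picture is of the moment at which its call begins: read the wrist's pose just before it. There is no depth.
- finish_job(): hands the job in; it is judged then, once.
Trained networks look in a picture, given as the dict that the camera call returned (one of the last four; its "shot" number tells which), for a name from the list of things; names that differ only in an ending like _2 or _b are one class to them, and where a whole thing is asked for, a point or a joint stands for the part that bears it (a point fixed in the world has none). Each returns a list of dicts, best first, with "confidence" (0 to 1); they miss things now and then, are a little off and sometimes report something else, mostly with a low value. They report only what shows in the picture. A call takes as long as a camera call. They do not tell look-alikes from the thing itself.
- look_for(picture, thing): "rect" ([left, top, right, bottom] in pixels, round what is visible of it).
- cut_out(picture, thing): "mask" (384x512 bool, what is visible of it) and "rect" ([left, top, right, bottom] in pixels, round what is visible of it).
- place_of(picture, thing): "point" ([row, column] in pixels: a listed point, or the origin of a listed thing).
The state is a dict: "time": time; "qpos": joint angles; "joint_vel": joint speeds; "effort": joint torques, N m; "position": TCP position; "orientation": TCP orientation; "contact_force": force on the tool from outside, world axes, zero at the start; "torque": the same for the moment, N m; "gripper_width": opening from 0.0 (shut) to 1.0 (fully open); "gripper_force": force on a finger pad.
Only numpy, scipy, OpenCV 4.12 (cv2) and the standard library are available. Lean on these libraries where they do the work, as an engineer would, in place of code of your own. Each camera call takes 0.05 s, during which the arm holds its last target. There are 200 camera calls.

## Working session

There is one attempt and no reset: what is moved stays moved. The work goes in short steps, Python scripts to look and compute and a tool call to move; the robot and the scene stay as the last step left them, time stands still between calls to the robot, and variables do not carry over. Pictures are saved under pics/ and viewed, at most 17 in all, crops included, and the job is handed in when it is done.

Besides the shell and the picture viewer there is one more tool, called after "Call:" as name(argument=value, ...), one argument or row to a line, values as JSON. play_rows: Moves the arm, as the interface text tells. Shift numbers are shares of 400 mm and turn numbers shares of 120 degrees, none past 1 either way. Its arguments: {"type":"object","properties":{"plan":{"type":"array"},"gripper":{"type":"number"},"squeeze":{"type":"number"}},"required":["plan"]}

```bash
ls; mkdir -p pics; cat > h.py <<'E'
import numpy as np, cv2, sys
from scipy.spatial.transform import Rotation as R
from station import *
def toolT():
    o=get_obs(); T=np.eye(4); w,x,y,z=o["orientation"]
    T[:3,:3]=R.from_quat([x,y,z,w]).as_matrix(); T[:3,3]=o["position"]; return T
def shot(name):
    Tt=toolT(); p=read_camera(name)
    p["W"]=np.array(p["T"]) if "T" in p else Tt@np.array(p["mount"])
    return p
def und(p,uv):
    return (uv[0]-p["cx"])/p["fx"],(uv[1]-p["cy"])/p["fy"]
def ray(p,uv):
    a,b=und(p,uv); d=np.array([a,-b,-1.0]); return p["W"][:3,3],p["W"][:3,:3]@d
def onz(p,uv,z):
    o,d=ray(p,uv); return o+d*(z-o[2])/d[2]
def proj(p,X):
    c=np.linalg.inv(p["W"])@np.r_[X,1]; return np.array([p["cx"]+p["fx"]*c[0]/-c[2], p["cy"]+p["fy"]*-c[1]/-c[2]])
def tri(p,uv,q,uv2):
    A=[];b=[]
    for P,u in((p,uv),(q,uv2)):
        o,d=ray(P,u);d=d/np.linalg.norm(d);M=np.eye(3)-np.outer(d,d);A.append(M);b.append(M@o)
    return np.linalg.lstsq(np.vstack(A),np.hstack(b),rcond=None)[0]
E
cat > a.py <<'E'
from h import *
np.set_printoptions(precision=1,suppress=True)
print(get_obs())
for n in("scene","side","wrist"):
    p=shot(n); cv2.imwrite(f"pics/{n}0.png",p["pixels"])
    print(n,[k for k in p], p["fx"],p["cx"],p["cy"],p["W"].tolist() if n!="wrist" else p["mount"])
    for k in p:
        if "dist" in k: print(k,p[k])
    for t in "tin jar pot carton wheel bulb_box chest lid ring rack pole hook weedkiller paint_pot shoe_box".split():
        r=place_of(p,t)
        print(t,[(np.round(x["point"]),round(x["confidence"],2),onz(p,x["point"][::-1],0)[:2]) for x in r[:3]])
E
python3 a.py
```

```text
pics
{'time': 0.0, 'qpos': array([ 1.1,  0.1,  1.7, -0. ,  1.4, -0.1]), 'joint_vel': array([-0.,  0., -0., -0., -0., -0.]), 'effort': array([  0. , -41.8, -36. ,   0.1,   0. ,  -0. ]), 'position': array([221.3, 610.5, 213.4]), 'orientation': array([-0. ,  0.2,  1. , -0. ]), 'contact_force': array([-0.8,  0.2, -0.1]), 'torque': array([-0. , -0. , -0.1]), 'gripper_force': 0.0, 'gripper_width': 1.004053384901127}
scene ['pixels', 'fx', 'fy', 'cx', 'cy', 'T', 'shot', 'W'] 420.2729573234494 252.722174919299 194.65532834268487 [[-0.7945428514793645, -0.49885675476860847, 0.34618433728979275, 1062.3766775295699], [0.6071872147573416, -0.6480139534212095, 0.4597842998696635, 717.3729079930796], [-0.005034222706877082, 0.575517032235491, 0.8177742978405413, 1297.0810227907343], [0.0, 0.0, 0.0, 1.0]]
tin [(array([161., 213.]), 0.8, array([ 537.1, -240.7])), (array([134., 259.]), 0.5, array([ 302.9, -243.1])), (array([114., 232.]), 0.44, array([ 321.1, -410.3]))]
jar []
pot [(array([164., 181.]), 0.43, array([ 648. , -303.4]))]
carton [(array([134., 220.]), 0.66, array([ 429.7, -344.5])), (arra
[... 2167 characters left out ...]
45.7, -212.2])), (array([307., 319.]), 0.29, array([ 424.1, -330.4]))]
hook [(array([206., 318.]), 0.97, array([780.1,  -8.8]))]
weedkiller [(array([303., 370.]), 0.4, array([ 529.5, -399.6]))]
paint_pot [(array([198., 307.]), 0.57, array([787.2,  52.9]))]
shoe_box [(array([182., 179.]), 0.57, array([489.8, 468.9]))]
wrist ['pixels', 'fx', 'fy', 'cx', 'cy', 'mount', 'shot', 'W'] 296.0778040405869 256.1498391306255 196.03258850180654 [[  -0.     1.     0.3   71.4]
 [   1.     0.    -0.    -1.4]
 [  -0.     0.3   -1.  -168.7]
 [   0.     0.     0.     1. ]]
tin []
jar []
pot []
carton []
wheel []
bulb_box []
chest []
lid []
ring []
rack []
pole []
hook []
weedkiller []
paint_pot []
shoe_box []
```

View pics/scene0.png

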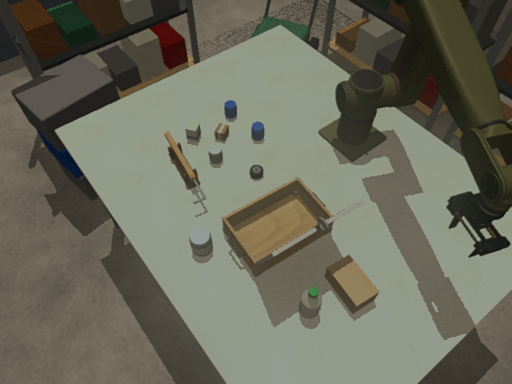

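View pics/side0.png

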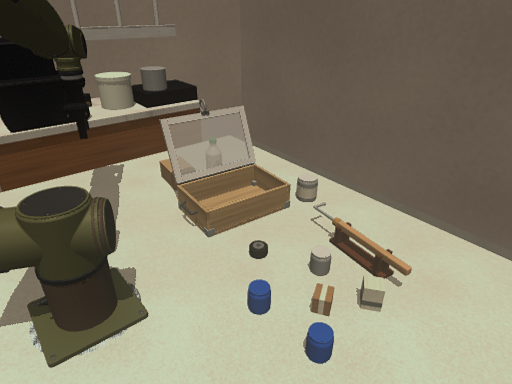

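The scene shows a steel tin at scene (215,155) / side (320,261), a carton at side (323,299), a pale box at side (372,298) and a wheel at side (258,249). Two blue tins, at side (259,297) and (320,342), are decoys. I'll enlarge one crop to confirm.

```bash
cat > b.py <<'E'
from h import *
np.set_printoptions(precision=1,suppress=True)
s=cv2.imread("pics/side0.png")[190:370,235:415]; c=cv2.imread("pics/scene0.png")[90:210,160:280]
cv2.imwrite("pics/crop1.png",np.hstack([cv2.resize(s,(400,400),interpolation=2),cv2.resize(c,(400,400),interpolation=2)]))
S=shot("scene");D=shot("side")
H=dict(tin=62,carton=44,wheel=28,bulb_box=64)
for n in H:
  for nm,P in(("scene",S),("side",D)):
    for m in cut_out(P,n)[:3]:
        l,t,r,b=m["rect"]; ys,xs=np.nonzero(m["mask"])
        print(n,nm,round(m["confidence"],2),np.round(m["rect"]),"centroid",onz(P,(xs.mean(),ys.mean()),H[n]/2)[:2], P["pixels"][m["mask"]].mean(0))
def best(P,t,f=place_of): 
    return f(P,t)[0]["point"][::-1]
for t in("hook","ring","rack"):
    print(t,tri(S,best(S,t),D,best(D,t)))
E
python3 b.py
```

```text
tin scene 0.68 [253. 122. 266. 139.] centroid [ 317.9 -235.9] [91.6 72.8 59.2]
tin scene 0.61 [207. 144. 221. 166.] centroid [ 525.9 -242.7] [ 98.3 109.5 105. ]
tin scene 0.61 [222. 100. 234. 115.] centroid [ 328.5 -415.4] [91.3 68.5 53.7]
tin side 0.92 [308. 321. 336. 362.] centroid [ 328.8 -410.4] [112.3  74.3  57.1]
tin side 0.71 [248. 278. 274. 315.] centroid [ 316.3 -234.8] [111.4  74.8  58.8]
tin side 0.6 [311. 248. 329. 278.] centroid [ 524.  -240.8] [107.6 121.7 126.8]
carton scene 0.63 [212. 123. 228. 138.] centroid [ 431.6 -334. ] [ 71.6  92.9 102.5]
carton side 0.94 [310. 283. 333. 313.] centroid [ 432.3 -329.7] [ 90.8 121.1 141.9]
wheel side 0.59 [250. 242. 267. 258.] centroid [441.8 -80.4] [61.2 71.4 73.5]
bulb_box scene 0.48 [183. 119. 203. 146.] centroid [ 530.7 -400.1] [ 91.9 108.4 105.8]
bulb_box scene 0.18 [193. 226. 213. 257.] centroid [786.6  50.7] [113.  120.2 115.5]
bulb_box side 0.68 [357. 274. 383. 310.] centroid [ 529.3 -397.9] [117.6 142.4 147.4]
hook [705.8 -79.7  55.8]
ring [546.7 365.4 321.9]
rack [ 651.5 -280.3  -10. ]
```

View pics/crop1.png

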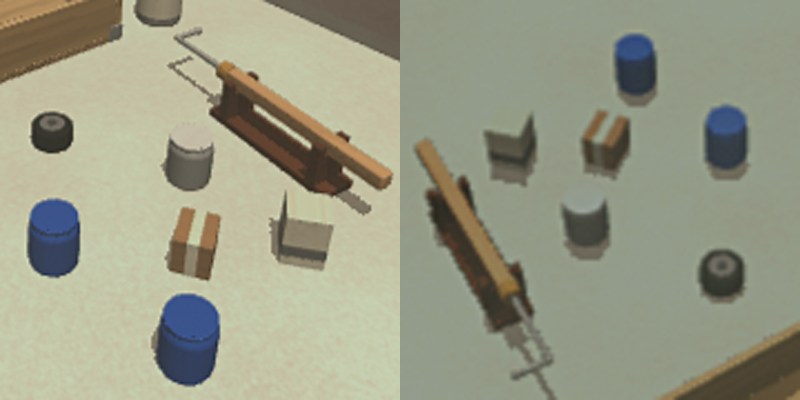

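The crop confirms the steel tin, the brown taped carton, the grey bulb box and the black wheel. The two blue tins aren't part of the job. First move: go up, then over towards the chest for a view from above.

```bash
cat > plan.py <<'E'
from h import *
import json
def Rdown(yawx):  # tool z down, tool x at heading yawx (deg)
    c,s=np.cos(np.radians(yawx)),np.sin(np.radians(yawx)); return np.array([[c,s,0],[s,-c,0],[0,0,-1.0]])
def steps(T,pos,Rt,v=41,w=7.0):
    d=np.asarray(pos,float)-T[:3,3]; rv=R.from_matrix(T[:3,:3].T@Rt).as_rotvec(degrees=True)
    n=max(1,int(np.ceil(np.linalg.norm(d)/v)),int(np.ceil(np.linalg.norm(rv)/w)))
    rows=[]; Rc=T[:3,:3]; rs=R.from_rotvec(rv/n,degrees=True).as_matrix()
    for i in range(n):
        rows.append([round(float(a),4)+0 for a in np.r_[Rc.T@(d/n)/400,rv/n/120]]); Rc=Rc@rs
    Tn=np.eye(4);Tn[:3,:3]=Rc;Tn[:3,3]=pos
    return rows,Tn
def go(*way,v=41,w=7.0,T=None):
    T=toolT() if T is None else T
    for pos,Rt in way:
        rows,T=steps(T,pos,Rt,v,w)
        print(len(rows),"rows to",np.round(pos,1).tolist())
        if all(np.abs(np.array(r)-rows[0]).max()<2e-4 for r in rows): print("  each",rows[0])
        else:
            for r in rows: print("  ",json.dumps(r))
    return T
E
python3 - <<'E'
from plan import *
T=toolT(); print(T.round(3))
go((T[:3,3]+[0,0,210],T[:3,:3]),([440,60,420],T[:3,:3]),([440,60,420],Rdown(180)))
E
```

```text
[[-9.40000e-01  3.41000e-01  0.00000e+00  2.21529e+02]
 [ 3.41000e-01  9.40000e-01 -0.00000e+00  6.11062e+02]
 [-0.00000e+00 -0.00000e+00 -1.00000e+00  2.14643e+02]
 [ 0.00000e+00  0.00000e+00  0.00000e+00  1.00000e+00]]
6 rows to [221.5, 611.1, 424.6]
  each [0.0, 0.0, -0.0875, 0.0, 0.0, 0.0]
15 rows to [440, 60, 420]
  each [-0.0655, -0.0739, 0.0008, 0.0, 0.0, 0.0]
3 rows to [440, 60, 420]
  each [0.0, 0.0, 0.0, 0.0, 0.0, -0.0554]
```

Call:
play_rows(
  plan=[
    [[0, 0, -0.0875, 0, 0, 0], [0, 0, -0.0875, 0, 0, 0], [0, 0, -0.0875, 0, 0, 0], [0, 0, -0.0875, 0, 0, 0], [0, 0, -0.0875, 0, 0, 0], [0, 0, -0.0875, 0, 0, 0]],
  ],
  gripper=0,
)

```text
time: 3.7
position: [221.4, 610.8, 426.5]
orientation: [0.0, 0.173, 0.985, 0.0]
contact_force: [0.7, 0.9, 0.2]
gripper_width: 1.0
gripper_force: 0.0
```

Call:
play_rows(
  plan=[
    [[-0.0655, -0.0739, 0, 0, 0, 0], [-0.0655, -0.0739, 0, 0, 0, 0], [-0.0655, -0.0739, 0, 0, 0, 0], [-0.0655, -0.0739, 0, 0, 0, 0], [-0.0655, -0.0739, 0, 0, 0, 0], [-0.0655, -0.0739, 0, 0, 0, 0], [-0.0655, -0.0739, 0, 0, 0, 0], [-0.0655, -0.0739, 0, 0, 0, 0]],
  ],
)

```text
time: 4.37
position: [338.1, 315.5, 424.9]
orientation: [0.0, 0.173, 0.985, 0.0]
contact_force: [1.6, 0.2, 0.3]
gripper_width: 1.003
gripper_force: 0.0
```

Call:
play_rows(
  plan=[
    [[-0.0655, -0.0739, 0, 0, 0, 0], [-0.0655, -0.0739, 0, 0, 0, 0], [-0.0655, -0.0739, 0, 0, 0, 0], [-0.0655, -0.0739, 0, 0, 0, 0], [-0.0655, -0.0739, 0, 0, 0, 0], [-0.0655, -0.0739, 0, 0, 0, 0], [-0.0655, -0.0739, 0, 0, 0, 0]],
  ],
)

```text
time: 4.95
position: [440.0, 58.3, 425.1]
orientation: [0.001, 0.173, 0.985, 0.0]
contact_force: [1.3, 0.7, -0.4]
gripper_width: 1.0
gripper_force: 0.0
```

Call:
play_rows(
  plan=[
    [[0, 0, 0, 0, 0, -0.0554], [0, 0, 0, 0, 0, -0.0554], [0, 0, 0, 0, 0, -0.0554], [0, 0, 0, 0, 0, 0], [0, 0, 0, 0, 0, 0]],
  ],
)

```text
time: 5.37
position: [439.9, 60.2, 424.8]
orientation: [0.0, 0.001, 1.0, 0.0]
contact_force: [-0.1, -0.1, -1.0]
gripper_width: 0.997
gripper_force: 0.0
```

```bash
python3 - <<'E'
from plan import *
np.set_printoptions(precision=1,suppress=True)
print(toolT(),get_obs()["qpos"],get_obs()["time"])
p=shot("wrist"); cv2.imwrite("pics/w1.png",p["pixels"])
np.save("w1W.npy",p["W"])
for t in "tin carton wheel bulb_box".split():
    for r in place_of(p,t): print(t,np.round(r["point"]),round(r["confidence"],2),onz(p,r["point"][::-1],0)[:2])
E
```

```text
[[ -1.    0.    0.  439.9]
 [  0.    1.    0.   60.2]
 [ -0.    0.   -1.  424.8]
 [  0.    0.    0.    1. ]] [ 0.  -0.4  1.8  0.   1.8 -1.6] 5.3667
tin [88. 96.] 0.96 [ 312.4 -244.3]
tin [196. 113.] 0.74 [ 524.  -238.9]
tin [202. 306.] 0.16 [537.5 161.9]
carton [151.  63.] 0.71 [ 430.2 -326.8]
wheel [157. 183.] 0.97 [443.5 -87.4]
bulb_box [196.  33.] 0.93 [ 522.6 -403.2]
```

View pics/w1.png

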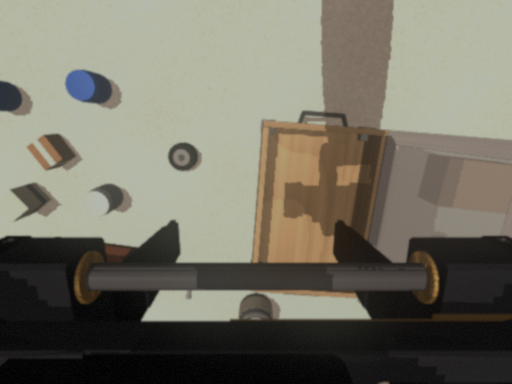

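The wheel is at (183,157), the tin at (105,200), the carton at (47,152) and the bulb box at (30,200), though its shape looks odd. The chest's top rim corners are at (262,122), (384,130) and (252,292).

```bash
python3 - <<'E'
from plan import *
np.set_printoptions(precision=1,suppress=True)
p=shot("wrist")
for uv in((262,122),(384,130),(252,292),(268,131),(364,295)): print(uv,onz(p,uv,90))
S=shot("scene");
for uv in((297,180),(332,224),(223,219),(260,268)): print("scene",uv,onz(S,uv,90))
# fine fit of chest yaw/pose by mask of scene corners, side ring
E
```

```text
(262, 122) [374.9  68.8  90. ]
(384, 130) [387.9 271.5  90. ]
(252, 292) [692.2  50.9  90. ]
(268, 131) [389.4  78.9  90. ]
(364, 295) [698.9 267.   90. ]
scene (297, 180) [386.   84.7  90. ]
scene (332, 224) [414.2 295.8  90. ]
scene (223, 219) [691.9  57.3  90. ]
scene (260, 268) [703.7 275.5  90. ]
```

```bash
python3 - <<'E'
from plan import *
p=shot("wrist"); T=toolT()
for z in (0,-60,-120): print(z,proj(p,T[:3,3]+[0,0,z]))
go(([443,-86,160],Rdown(180)))
E
```

```text
0 [258.36762826 238.99697963]
-60 [257.83752218 209.61245689]
-120 [257.51414729 191.68733414]
8 rows to [443, -86, 160]
  each [-0.001, -0.0458, 0.0827, 0.0, 0.0, 0.0]
```

Call:
play_rows(
  plan=[
    [[-0.001, -0.0458, 0.0827, 0, 0, 0], [-0.001, -0.0458, 0.0827, 0, 0, 0], [-0.001, -0.0458, 0.0827, 0, 0, 0], [-0.001, -0.0458, 0.0827, 0, 0, 0], [-0.001, -0.0458, 0.0827, 0, 0, 0], [-0.001, -0.0458, 0.0827, 0, 0, 0], [-0.001, -0.0458, 0.0827, 0, 0, 0], [-0.001, -0.0458, 0.0827, 0, 0, 0]],
  ],
)

```text
time: 6.43
position: [443.0, -87.1, 158.7]
orientation: [0.0, -0.0, 1.0, -0.0]
contact_force: [0.1, 1.0, -0.7]
gripper_width: 1.0
gripper_force: 0.0
```

Call:
play_rows(
  plan=[
    [[0, 0, 0, 0, 0, 0], [0, 0, 0, 0, 0, 0]],
  ],
)

```text
time: 6.6
position: [441.8, -86.2, 158.2]
orientation: [-0.002, 0.001, 1.0, 0.001]
contact_force: [-0.0, 0.3, 0.9]
gripper_width: 1.001
gripper_force: 0.0
```

```bash
cat > see.py <<'E'
from plan import *
np.set_printoptions(precision=1,suppress=True)
H=dict(tin=62,carton=44,wheel=28,bulb_box=64)
T=toolT(); p=shot("wrist"); n=sys.argv[1]
print(T[:3,3],get_obs()["time"])
for r in place_of(p,n)[:3]: print("place",r["point"],round(r["confidence"],2),onz(p,r["point"][::-1],0)[:2])
for m in cut_out(p,n)[:2]:
    c=max(cv2.findContours(m["mask"].astype("uint8"),0,2)[0],key=len)[:,0,:]
    top=np.array([onz(p,q,H[n])[:2] for q in c],np.float32)
    print("mask",round(m["confidence"],2),m["rect"],"at top z: rect",cv2.minAreaRect(top), "centroid(midheight)",onz(p,c.mean(0),H[n]/2)[:2])
cv2.imwrite(f"pics/{sys.argv[2]}.png",p["pixels"])
E
python3 see.py wheel wh; python3 - <<'E'
from plan import *
T=go(([443,-86,7],Rdown(180)))
E
```

```text
[441.8 -86.2 158.2] 6.65
place [182.4, 260.9] 0.76 [439.8 -81.9]
mask 0.69 [236.0, 162.5, 282.7, 211.0] at top z: rect ((438.2901916503906, -83.89531707763672), (50.90454864501953, 53.03709030151367), 89.83126068115234) centroid(midheight) [443.2 -82.3]
mask 0.54 [105.0, 233.9, 141.2, 263.7] at top z: rect ((503.1478576660156, -235.59640502929688), (29.536754608154297, 48.52560806274414), 38.40835952758789) centroid(midheight) [ 506.6 -239.8]
4 rows to [443, -86, 7]
   [0.0015, 0.0001, 0.0973, -0.0001, 0.0005, 0.0001]
   [0.0014, 0.0001, 0.0973, -0.0001, 0.0005, 0.0001]
   [0.0013, 0.0001, 0.0973, -0.0001, 0.0005, 0.0001]
   [0.0012, 0.0001, 0.0973, -0.0001, 0.0005, 0.0001]
```

Call:
play_rows(
  plan=[
    [[0.001, 0.0025, 0.095, 0, 0, 0], [0.001, 0.0025, 0.095, 0, 0, 0], [0.001, 0.0025, 0.095, 0, 0, 0], [0.001, 0.0025, 0.093, 0, 0, 0], [0, 0, 0, 0, 0, 0]],
  ],
)

```text
time: 7.17
position: [437.3, -80.0, 3.9]
orientation: [-0.005, -0.001, 1.0, 0.002]
contact_force: [-1.0, 1.5, -1.1]
gripper_width: 1.004
gripper_force: 0.0
```

Call:
play_rows(
  plan=[
    [[0, 0, 0, 0, 0, 0], [0, 0, 0, 0, 0, 0], [0, 0, 0, 0, 0, 0], [0, 0, 0, 0, 0, 0], [0, 0, 0, 0, 0, 0], [0, 0, 0, 0, 0, 0], [0, 0, 0, 0, 0, 0]],
  ],
  gripper=1,
  squeeze=20,
)

```text
time: 7.75
position: [442.1, -82.6, 9.7]
orientation: [0.001, -0.0, 1.0, -0.0]
contact_force: [-0.7, -1.0, 0.8]
gripper_width: 0.563
gripper_force: 2.5
```

Call:
play_rows(
  plan=[
    [[0, 0, -0.05, 0, 0, 0], [0, 0, -0.1, 0, 0, 0], [0, 0, -0.1, 0, 0, 0], [0, 0, -0.1, 0, 0, 0], [0, 0, -0.1, 0, 0, 0], [0, 0, 0, 0, 0, 0]],
  ],
)

```text
time: 8.25
position: [446.1, -83.7, 198.6]
orientation: [0.008, -0.0, 1.0, -0.002]
contact_force: [0.4, -0.9, -0.0]
gripper_width: 0.562
gripper_force: 20.0
```

```bash
cat > slot.py <<'E'
from plan import *
C=np.array([540.5,164.0]); yaw=np.radians(-3.4)
ex=np.array([np.cos(yaw),np.sin(yaw)]); ey=np.array([-ex[1],ex[0]])
def slot(i,y=-15): return C+ex*[-108,-36,36,108][i]+ey*y
if __name__=="__main__":
    i=int(sys.argv[1]); zrel=float(sys.argv[2]); rel=float(sys.argv[3]) if len(sys.argv)>3 else 176.6
    s=slot(i); print(get_obs()["position"],get_obs()["gripper_width"],get_obs()["time"])
    T=go(([*s,200],Rdown(rel)),([*s,zrel],Rdown(rel)))
E
python3 slot.py 3 21
```

```text
[446.06547671 -83.74326746 198.55876823] 0.5619176727767258 8.25
8 rows to [647.4, 142.6, 200.0]
   [-0.0629, 0.0707, 0.0002, -0.0003, 0.0009, 0.0036]
   [-0.0624, 0.0712, 0.0001, -0.0003, 0.0009, 0.0036]
   [-0.0619, 0.0717, 0.0, -0.0003, 0.0009, 0.0036]
   [-0.0613, 0.0721, -0.0001, -0.0003, 0.0009, 0.0036]
   [-0.0608, 0.0726, -0.0002, -0.0003, 0.0009, 0.0036]
   [-0.0603, 0.073, -0.0002, -0.0003, 0.0009, 0.0036]
   [-0.0597, 0.0735, -0.0003, -0.0003, 0.0009, 0.0036]
   [-0.0592, 0.0739, -0.0004, -0.0003, 0.0009, 0.0036]
5 rows to [647.4, 142.6, 21.0]
  each [0.0, 0.0, 0.0895, 0.0, 0.0, 0.0]
```

Call:
play_rows(
  plan=[
    [[-0.063, 0.071, 0, 0, 0, 0.0036], [-0.0625, 0.071, 0, 0, 0, 0.0036], [-0.062, 0.0715, 0, 0, 0, 0.0036], [-0.0615, 0.072, 0, 0, 0, 0.0036], [-0.061, 0.0725, 0, 0, 0, 0.0036], [-0.06, 0.073, 0, 0, 0, 0.0036], [-0.06, 0.0735, 0, 0, 0, 0.0036], [-0.059, 0.074, 0, 0, 0, 0.0036]],
  ],
)

```text
time: 8.92
position: [643.8, 145.5, 187.8]
orientation: [-0.001, 0.03, 1.0, -0.0]
contact_force: [0.6, -1.4, -0.3]
gripper_width: 0.564
gripper_force: 20.0
```

Call:
play_rows(
  plan=[
    [[0, 0, 0, 0, 0, 0], [0, 0, 0, 0, 0, 0], [0, 0, 0, 0, 0, 0]],
  ],
)

```text
time: 9.17
position: [642.6, 143.8, 187.7]
orientation: [-0.001, 0.03, 1.0, -0.0]
contact_force: [0.1, 0.1, -0.9]
gripper_width: 0.564
gripper_force: 20.0
```

```bash
python3 slot.py 3 21
```

```text
[642.59867671 143.8221853  187.73937475] 0.563816671681114 9.1667
1 rows to [647.4, 142.6, 200.0]
  each [-0.0122, -0.0023, -0.0307, -0.0003, -0.0009, -0.0001]
5 rows to [647.4, 142.6, 21.0]
  each [0.0, 0.0, 0.0895, 0.0, 0.0, 0.0]
```

Call:
play_rows(
  plan=[
    [[-0.012, -0.002, 0.05, 0, 0, 0], [0, 0, 0.1, 0, 0, 0], [0, 0, 0.1, 0, 0, 0], [0, 0, 0.1, 0, 0, 0], [0, 0, 0.04, 0, 0, 0], [0, 0, 0.026, 0, 0, 0], [0, 0, 0, 0, 0, 0], [0, 0, 0, 0, 0, 0]],
  ],
)

```text
time: 9.83
position: [648.3, 142.1, 23.4]
orientation: [0.001, 0.031, 1.0, 0.0]
contact_force: [-0.1, 0.2, -0.0]
gripper_width: 0.563
gripper_force: 20.0
```

Call:
play_rows(
  plan=[
    [[0, 0, 0, 0, 0, 0], [0, 0, 0, 0, 0, 0], [0, 0, 0, 0, 0, 0], [0, 0, 0, 0, 0, 0], [0, 0, 0, 0, 0, 0]],
  ],
  gripper=0,
)

```text
time: 10.25
position: [648.3, 143.0, 23.1]
orientation: [0.001, 0.03, 1.0, 0.0]
contact_force: [1.3, 0.2, 0.4]
gripper_width: 0.854
gripper_force: 0.0
```

Call:
play_rows(
  plan=[
    [[0, 0, -0.05, 0, 0, 0], [0, 0, -0.1, 0, 0, 0], [0, 0, -0.1, 0, 0, 0], [0, 0, -0.1, 0, 0, 0], [0, 0, -0.1, 0, 0, 0], [0, 0, 0, 0, 0, 0], [0, 0, 0, 0, 0, 0]],
  ],
)

```text
time: 10.83
position: [650.1, 143.3, 207.4]
orientation: [0.004, 0.03, 1.0, 0.001]
contact_force: [-0.5, -0.4, -1.2]
gripper_width: 1.0
gripper_force: 0.0
```

```bash
python3 - <<'E'
from plan import *
T=go(([500,-240,210],Rdown(176.6)))
E
```

```text
11 rows to [500, -240, 210]
   [0.0288, -0.089, -0.001, 0.0001, 0.0004, 0.0]
   [0.0288, -0.089, -0.0009, 0.0001, 0.0004, 0.0]
   [0.0288, -0.089, -0.0009, 0.0001, 0.0004, 0.0]
   [0.0288, -0.089, -0.0009, 0.0001, 0.0004, 0.0]
   [0.0288, -0.089, -0.0008, 0.0001, 0.0004, 0.0]
   [0.0288, -0.089, -0.0008, 0.0001, 0.0004, 0.0]
   [0.0289, -0.089, -0.0008, 0.0001, 0.0004, 0.0]
   [0.0289, -0.089, -0.0007, 0.0001, 0.0004, 0.0]
   [0.0289, -0.089, -0.0007, 0.0001, 0.0004, 0.0]
   [0.0289, -0.089, -0.0007, 0.0001, 0.0004, 0.0]
   [0.0289, -0.089, -0.0006, 0.0001, 0.0004, 0.0]
```

Next I'll go above the tin, carton and bulb box area.

Call:
play_rows(
  plan=[
    [[0.029, -0.089, 0, 0, 0, 0], [0.029, -0.089, 0, 0, 0, 0], [0.029, -0.089, 0, 0, 0, 0], [0.029, -0.089, 0, 0, 0, 0], [0.029, -0.089, 0, 0, 0, 0], [0.029, -0.089, 0, 0, 0, 0], [0.029, -0.089, 0, 0, 0, 0], [0.029, -0.089, 0, 0, 0, 0]],
  ],
)

```text
time: 11.5
position: [536.2, -136.9, 200.2]
orientation: [-0.002, 0.03, 1.0, 0.0]
contact_force: [1.5, -0.1, 0.3]
gripper_width: 1.001
gripper_force: 0.0
```

Call:
play_rows(
  plan=[
    [[0.029, -0.089, 0, 0, 0, 0], [0.029, -0.089, 0, 0, 0, 0], [0.029, -0.089, 0, 0, 0, 0], [0, 0, 0, 0, 0, 0], [0, 0, 0, 0, 0, 0], [0, 0, 0, 0, 0, 0]],
  ],
)

```text
time: 12.0
position: [496.5, -239.7, 200.8]
orientation: [-0.001, 0.03, 1.0, 0.001]
contact_force: [0.1, 0.8, 0.3]
gripper_width: 0.999
gripper_force: 0.0
```

```bash
python3 see.py tin w2; python3 see.py bulb_box w2; python3 see.py carton w2
```

```text
[ 496.5 -239.7  200.8] 12.05
place [17.4, 246.5] 0.85 [ 315.9 -240.5]
place [196.4, 256.6] 0.66 [ 522.4 -241.8]
mask 0.89 [35.6, 0.8, 117.8, 65.7] at top z: rect ((335.10504150390625, -398.9237365722656), (77.8801040649414, 49.91854476928711), 58.64519119262695) centroid(midheight) [ 331.4 -416.1]
mask 0.83 [234.4, 179.4, 277.9, 231.0] at top z: rect ((515.83544921875, -242.20480346679688), (50.05658721923828, 59.78913497924805), 86.4573974609375) centroid(midheight) [ 523.2 -243.2]
[ 497.3 -239.   201.7] 12.2
place [203.6, 134.6] 0.85 [ 524.1 -400.4]
mask 0.93 [82.8, 182.9, 158.3, 249.4] at top z: rect ((517.2376098632812, -388.58087158203125), (46.03041458129883, 74.29161834716797), 35.43812561035156) centroid(midheight) [ 520.  -404.4]
mask 0.24 [146.9, 296.2, 329.1, 318.8] at top z: rect ((649.4108276367188, -272.3755187988281), (214.0473175048828, 32.195674896240234), 82.10508728027344) centroid(midheight) [ 667.9 -277.4]
[ 497.5 -239.3  202.3] 12.35
place [126.6, 180.9] 0.87 [ 430.8 -328.7]
mask 0.64 [136.4, 92.8, 205.0, 157.3] at top z: rect ((428.4521179199219, -329.07403564453125), (55.50020217895508, 51.17961883544922), 31.618389129638672) centroid(midheight) [ 432.2 -333.7]
```

View pics/w2.png

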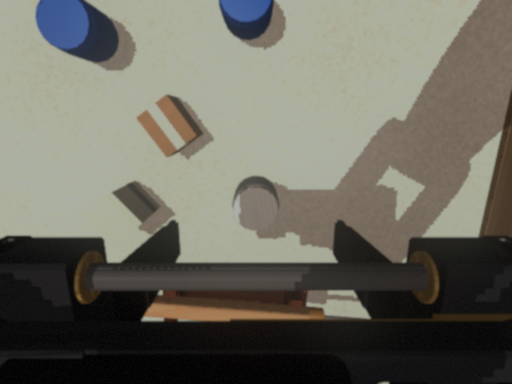

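The tin is at (257,202), standing upright. I'll grasp it.

Call:
play_rows(
  plan=[
    [[-0.063, -0.005, 0, 0, 0, 0], [0, 0, 0.1, 0, 0, 0], [0, 0, 0.1, 0, 0, 0], [0, 0, 0.1, 0, 0, 0], [0, 0, 0.1, 0, 0, 0], [0, 0, 0.0425, 0, 0, 0], [0, 0, 0, 0, 0, 0]],
  ],
)

```text
time: 13.03
position: [518.1, -241.3, 19.5]
orientation: [-0.005, 0.03, 1.0, 0.003]
contact_force: [-0.8, 0.3, -1.7]
gripper_width: 1.001
gripper_force: 0.0
```

Call:
play_rows(
  plan=[
    [[0, 0, 0, 0, 0, 0], [0, 0, 0, 0, 0, 0], [0, 0, 0, 0, 0, 0], [0, 0, 0, 0, 0, 0], [0, 0, 0, 0, 0, 0], [0, 0, 0, 0, 0, 0], [0, 0, 0, 0, 0, 0], [0, 0, 0, 0, 0, 0]],
  ],
  gripper=1,
  squeeze=20,
)

```text
time: 13.7
position: [522.4, -243.7, 26.1]
orientation: [0.0, 0.03, 1.0, 0.0]
contact_force: [0.2, 2.0, 3.4]
gripper_width: 0.56
gripper_force: 20.0
```

Call:
play_rows(
  plan=[
    [[0, 0, -0.05, 0, 0, 0], [0, 0, -0.1, 0, 0, 0], [0, 0, -0.1, 0, 0, 0], [0, 0, -0.1, 0, 0, 0], [0, 0, -0.1, 0, 0, 0], [0, 0, 0, 0, 0, 0], [0, 0, 0, 0, 0, 0]],
  ],
)

```text
time: 14.28
position: [523.5, -244.9, 208.9]
orientation: [0.003, 0.03, 1.0, -0.002]
contact_force: [-0.4, -0.1, -2.7]
gripper_width: 0.559
gripper_force: 20.0
```

```bash
python3 slot.py 2 38
```

```text
[ 523.54779362 -244.87341731  208.91762005] 0.5591546709247791 14.2833
10 rows to [575.5, 146.9, 200.0]
   [-0.0071, 0.0986, 0.002, -0.0002, 0.0003, 0.0]
   [-0.0071, 0.0986, 0.002, -0.0002, 0.0003, 0.0]
   [-0.0071, 0.0985, 0.002, -0.0002, 0.0003, 0.0]
   [-0.0071, 0.0985, 0.002, -0.0002, 0.0003, 0.0]
   [-0.0071, 0.0985, 0.0021, -0.0002, 0.0003, 0.0]
   [-0.0071, 0.0985, 0.0021, -0.0002, 0.0003, 0.0]
   [-0.0071, 0.0985, 0.0021, -0.0002, 0.0003, 0.0]
   [-0.0071, 0.0985, 0.0021, -0.0002, 0.0003, 0.0]
   [-0.0072, 0.0985, 0.0022, -0.0002, 0.0003, 0.0]
   [-0.0072, 0.0985, 0.0022, -0.0002, 0.0003, 0.0]
4 rows to [575.5, 146.9, 38.0]
  each [0.0, 0.0, 0.1013, 0.0, 0.0, 0.0]
```

Call:
play_rows(
  plan=[
    [[-0.007, 0.0985, 0, 0, 0, 0], [-0.007, 0.0985, 0, 0, 0, 0], [-0.007, 0.0985, 0, 0, 0, 0], [-0.007, 0.0985, 0, 0, 0, 0], [-0.007, 0.0985, 0, 0, 0, 0], [-0.007, 0.0985, 0, 0, 0, 0], [-0.007, 0.0985, 0, 0, 0, 0], [-0.007, 0.0985, 0, 0, 0, 0]],
  ],
)

```text
time: 14.95
position: [561.7, 71.2, 202.2]
orientation: [-0.002, 0.03, 1.0, -0.0]
contact_force: [1.4, -1.1, -1.3]
gripper_width: 0.558
gripper_force: 20.0
```

Call:
play_rows(
  plan=[
    [[-0.007, 0.0985, 0, 0, 0, 0], [-0.007, 0.0985, 0, 0, 0, 0], [0, 0, 0, 0, 0, 0], [0, 0, 0, 0, 0, 0], [0, 0, 0, 0, 0, 0]],
  ],
)

```text
time: 15.37
position: [572.5, 147.3, 202.9]
orientation: [-0.002, 0.03, 1.0, -0.001]
contact_force: [0.2, 0.2, -1.2]
gripper_width: 0.557
gripper_force: 20.0
```

```bash
python3 slot.py 2 38
```

```text
[572.46499863 147.31503964 202.89004222] 0.557492755594498 15.3667
1 rows to [575.5, 146.9, 200.0]
  each [-0.0078, -0.0006, 0.0072, -0.0007, -0.0019, 0.0]
4 rows to [575.5, 146.9, 38.0]
  each [0.0, 0.0, 0.1013, 0.0, 0.0, 0.0]
```

Call:
play_rows(
  plan=[
    [[-0.008, 0, 0.05, 0, 0, 0], [0, 0, 0.1, 0, 0, 0], [0, 0, 0.1, 0, 0, 0], [0, 0, 0.1, 0, 0, 0], [0, 0, 0.04, 0, 0, 0], [0, 0, 0.022, 0, 0, 0], [0, 0, 0, 0, 0, 0], [0, 0, 0, 0, 0, 0]],
  ],
)

```text
time: 16.03
position: [577.3, 146.3, 40.8]
orientation: [0.0, 0.031, 1.0, -0.0]
contact_force: [0.2, -0.5, -0.8]
gripper_width: 0.558
gripper_force: 20.0
```

Call:
play_rows(
  plan=[
    [[0, 0, 0, 0, 0, 0], [0, 0, 0, 0, 0, 0], [0, 0, 0, 0, 0, 0], [0, 0, 0, 0, 0, 0], [0, 0, 0, 0, 0, 0]],
  ],
  gripper=0,
)

```text
time: 16.45
position: [577.4, 147.7, 41.4]
orientation: [0.001, 0.03, 1.0, 0.0]
contact_force: [-0.6, 0.3, -0.1]
gripper_width: 0.852
gripper_force: 0.0
```

Call:
play_rows(
  plan=[
    [[0, 0, -0.05, 0, 0, 0], [0, 0, -0.1, 0, 0, 0], [0, 0, -0.1, 0, 0, 0], [0, 0, -0.1, 0, 0, 0], [0, 0, -0.05, 0, 0, 0], [0, 0, 0, 0, 0, 0], [0, 0, 0, 0, 0, 0]],
  ],
)

```text
time: 17.03
position: [577.8, 147.8, 202.8]
orientation: [0.002, 0.03, 1.0, 0.0]
contact_force: [0.7, 0.0, 0.2]
gripper_width: 1.0
gripper_force: 0.0
```

```bash
python3 - <<'E'
from plan import *
T=go(([410,-330,200],Rdown(176.6)))
E
```

```text
13 rows to [410, -330, 200]
   [0.0267, -0.0937, 0.0003, 0.0, 0.0001, 0.0]
   [0.0267, -0.0937, 0.0004, 0.0, 0.0001, 0.0]
   [0.0267, -0.0937, 0.0004, 0.0, 0.0001, 0.0]
   [0.0267, -0.0937, 0.0004, 0.0, 0.0001, 0.0]
   [0.0267, -0.0937, 0.0004, 0.0, 0.0001, 0.0]
   [0.0267, -0.0936, 0.0004, 0.0, 0.0001, 0.0]
   [0.0267, -0.0936, 0.0004, 0.0, 0.0001, 0.0]
   [0.0267, -0.0936, 0.0004, 0.0, 0.0001, 0.0]
   [0.0268, -0.0936, 0.0005, 0.0, 0.0001, 0.0]
   [0.0268, -0.0936, 0.0005, 0.0, 0.0001, 0.0]
   [0.0268, -0.0936, 0.0005, 0.0, 0.0001, 0.0]
   [0.0268, -0.0936, 0.0005, 0.0, 0.0001, 0.0]
   [0.0268, -0.0936, 0.0005, 0.0, 0.0001, 0.0]
```

Call:
play_rows(
  plan=[
    [[0.0267, -0.0936, 0, 0, 0, 0], [0.0267, -0.0936, 0, 0, 0, 0], [0.0267, -0.0936, 0, 0, 0, 0], [0.0267, -0.0936, 0, 0, 0, 0], [0.0267, -0.0936, 0, 0, 0, 0], [0.0267, -0.0936, 0, 0, 0, 0], [0.0267, -0.0936, 0, 0, 0, 0], [0.0267, -0.0936, 0, 0, 0, 0]],
  ],
)

```text
time: 17.7
position: [471.3, -147.2, 197.8]
orientation: [-0.002, 0.03, 1.0, 0.001]
contact_force: [-0.5, -0.3, -0.7]
gripper_width: 1.001
gripper_force: 0.0
```

Call:
play_rows(
  plan=[
    [[0.0267, -0.0936, 0, 0, 0, 0], [0.0267, -0.0936, 0, 0, 0, 0], [0.0267, -0.0936, 0, 0, 0, 0], [0.0267, -0.0936, 0, 0, 0, 0], [0.0267, -0.0936, 0, 0, 0, 0], [0, 0, 0, 0, 0, 0], [0, 0, 0, 0, 0, 0], [0, 0, 0, 0, 0, 0]],
  ],
)

```text
time: 18.37
position: [408.4, -328.9, 198.5]
orientation: [-0.001, 0.03, 1.0, 0.001]
contact_force: [0.1, 0.3, -0.3]
gripper_width: 0.999
gripper_force: 0.0
```

```bash
python3 see.py carton w3;python3 see.py bulb_box w3; python3 - <<'E'
import cv2
a=cv2.imread("pics/w3.png"); cv2.imwrite("pics/w3c.png",cv2.resize(a[90:290,90:350],(780,600),interpolation=2))
E
```

```text
[ 408.4 -328.9  198.5] 18.4167
place [190.6, 255.1] 0.93 [ 425.9 -332.2]
mask 0.62 [227.3, 168.8, 283.1, 228.1] at top z: rect ((425.1759033203125, -333.66412353515625), (58.2899055480957, 46.68885040283203), 31.779714584350586) centroid(midheight) [ 431.  -329.4]
[ 409.4 -328.4  199.8] 18.5667
place [262.6, 208.7] 0.7 [ 525.  -401.4]
mask 0.79 [179.0, 239.9, 226.8, 310.7] at top z: rect ((541.4985961914062, -400.5325012207031), (53.477325439453125, 29.442590713500977), 86.60417938232422) centroid(midheight) [ 557.6 -409.9]
```

View pics/w3c.png

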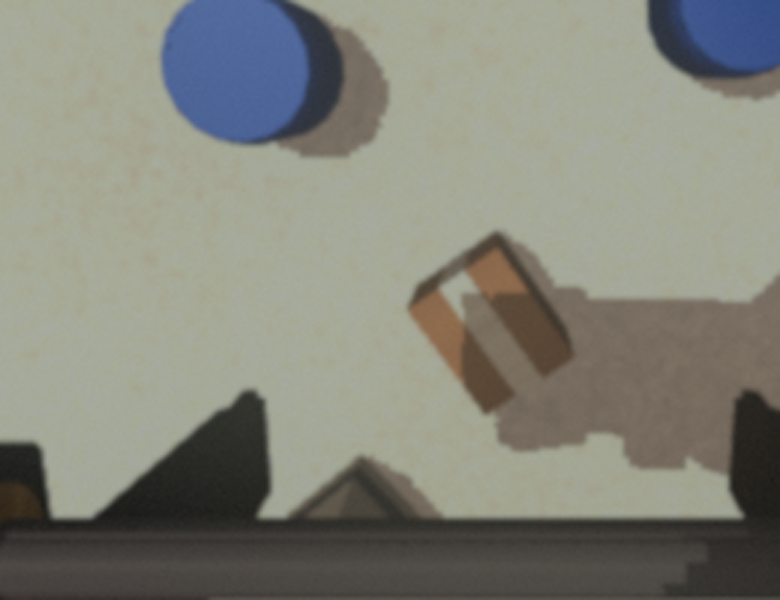

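The crop shows the carton's top face corners at (415,305), (500,245), (572,352) and (487,412), upright and turned by roughly 30°.

```bash
python3 - <<'E'
from plan import *
np.set_printoptions(precision=1,suppress=True)
p=shot("wrist")
P=np.array([onz(p,(u/3+90,v/3+90),44) for u,v in((415,305),(500,245),(572,352),(487,412))])
print(P.mean(0)); 
for i in range(4):
    d=P[(i+1)%4]-P[i]; print(np.linalg.norm(d),np.degrees(np.arctan2(d[1],d[0])))
E
```

```text
[ 428.1 -333.2   44. ]
39.40526764486414 122.18908065196685
49.77536649183659 30.260303215271087
40.73828503431658 -56.52544483741477
50.7497167729431 -151.1976649478489
```

```bash
python3 - <<'E'
from plan import *
T=go(([428,-333,199],Rdown(212)),w=6)
print(get_obs()["qpos"])
E
```

```text
6 rows to [428, -333, 199]
   [-0.0078, -0.0012, 0.0007, 0.0, 0.0, -0.0491]
   [-0.0076, -0.0019, 0.0007, 0.0, 0.0, -0.0491]
   [-0.0074, -0.0027, 0.0007, 0.0, 0.0, -0.0491]
   [-0.0071, -0.0035, 0.0007, 0.0, 0.0, -0.0491]
   [-0.0067, -0.0042, 0.0007, 0.0, 0.0, -0.0491]
   [-0.0062, -0.0048, 0.0007, 0.0, 0.0, -0.0491]
[-7.79232930e-01 -1.45603236e-01  1.94114864e+00  1.86817350e-05
  1.34586944e+00 -2.29157706e+00]
```

```bash
python3 - <<'E'
from plan import *
T=go(([428,-333,199],Rdown(120)),w=7.1)
E
```

```text
8 rows to [428, -333, 199]
   [-0.0058, -0.0009, 0.0005, 0.0, 0.0, 0.059]
   [-0.0059, -0.0001, 0.0005, 0.0, 0.0, 0.059]
   [-0.0059, 0.0006, 0.0005, 0.0, 0.0, 0.059]
   [-0.0058, 0.0013, 0.0005, 0.0, 0.0, 0.059]
   [-0.0056, 0.002, 0.0005, 0.0, 0.0, 0.059]
   [-0.0053, 0.0027, 0.0005, 0.0, 0.0, 0.059]
   [-0.0049, 0.0033, 0.0005, 0.0, 0.0, 0.059]
   [-0.0044, 0.0039, 0.0005, 0.0, 0.0, 0.059]
```

Call:
play_rows(
  plan=[
    [[-0.006, -0.001, 0, 0, 0, 0.059], [-0.006, 0, 0, 0, 0, 0.059], [-0.006, 0.0005, 0, 0, 0, 0.059], [-0.006, 0.0015, 0, 0, 0, 0.059], [-0.0055, 0.002, 0, 0, 0, 0.059], [-0.005, 0.0025, 0, 0, 0, 0.059], [-0.005, 0.0035, 0, 0, 0, 0.059], [-0.0045, 0.004, 0, 0, 0, 0.059]],
  ],
)

```text
time: 19.38
position: [428.2, -333.4, 200.8]
orientation: [0.0, 0.503, 0.864, -0.0]
contact_force: [-0.6, 0.2, 0.7]
gripper_width: 0.997
gripper_force: 0.0
```

Call:
play_rows(
  plan=[
    [[0, 0, 0.05, 0, 0, 0], [0, 0, 0.1, 0, 0, 0], [0, 0, 0.1, 0, 0, 0], [0, 0, 0, 0, 0, 0], [0, 0, 0, 0, 0, 0], [0, 0, 0, 0, 0, 0]],
  ],
)

```text
time: 19.88
position: [428.8, -334.5, 102.7]
orientation: [0.001, 0.5, 0.866, -0.0]
contact_force: [0.4, 0.8, 0.4]
gripper_width: 0.999
gripper_force: 0.0
```

```bash
python3 - <<'E'
from plan import *
print(toolT().round(2))
T=go(([428,-333,10],Rdown(120)))
E
python3 see.py carton w4
```

```text
[[  -0.5     0.87    0.    428.81]
 [   0.87    0.5    -0.   -334.47]
 [  -0.      0.     -1.    102.66]
 [   0.      0.      0.      1.  ]]
3 rows to [428, -333, 10]
  each [0.0016, 0.0, 0.0772, 0.0001, 0.0004, -0.0001]
[ 428.8 -334.5  102.7] 19.9333
place [193.6, 260.5] 0.85 [ 431.2 -331.9]
mask 0.69 [225.0, 171.5, 291.7, 230.9] at top z: rect ((427.2232971191406, -330.7532958984375), (51.62314224243164, 49.1627082824707), 31.359094619750977) centroid(midheight) [ 425.8 -329.3]
```

Call:
play_rows(
  plan=[
    [[0.004, 0.002, 0.08, 0, 0, 0], [0.003, 0, 0.08, 0, 0, 0], [0, 0, 0.07, 0, 0, 0], [0, 0, 0, 0, 0, 0]],
  ],
)

```text
time: 20.37
position: [424.6, -328.6, 4.7]
orientation: [-0.004, 0.501, 0.866, 0.001]
contact_force: [-0.7, 0.7, -0.8]
gripper_width: 1.001
gripper_force: 0.0
```

Call:
play_rows(
  plan=[
    [[0, 0, 0, 0, 0, 0], [0, 0, 0, 0, 0, 0], [0, 0, 0, 0, 0, 0], [0, 0, 0, 0, 0, 0], [0, 0, 0, 0, 0, 0], [0, 0, 0, 0, 0, 0], [0, 0, 0, 0, 0, 0], [0, 0, 0, 0, 0, 0]],
  ],
  gripper=1,
  squeeze=15,
)

```text
time: 21.03
position: [427.5, -331.2, 9.2]
orientation: [0.0, 0.501, 0.866, 0.0]
contact_force: [0.3, 1.0, 2.5]
gripper_width: 0.548
gripper_force: 14.9
```

Call:
play_rows(
  plan=[
    [[0, 0, -0.05, 0, 0, 0], [0, 0, -0.1, 0, 0, 0], [0, 0, -0.1, 0, 0, 0], [0, 0, -0.1, 0, 0, 0], [0, 0, -0.1, 0, 0, 0], [0, 0, 0, 0, 0, 0], [0, 0, 0, 0, 0, 0], [0, 0, 0, 0, 0, 0]],
  ],
)

```text
time: 21.7
position: [426.5, -330.5, 187.5]
orientation: [-0.001, 0.501, 0.866, 0.0]
contact_force: [0.5, 0.2, -1.6]
gripper_width: 0.549
gripper_force: 14.9
```

```bash
python3 slot.py 1 22
```

```text
[ 426.54368826 -330.50587658  187.51368058] 0.549357411868579 21.7
12 rows to [503.7, 151.2, 200.0]
   [0.079, 0.064, -0.0025, 0.0, -0.0001, -0.0394]
   [0.0734, 0.0703, -0.0025, 0.0, -0.0001, -0.0394]
   [0.0674, 0.0761, -0.0025, 0.0, -0.0001, -0.0394]
   [0.0609, 0.0814, -0.0025, 0.0, -0.0001, -0.0394]
   [0.054, 0.0861, -0.0026, 0.0, -0.0001, -0.0394]
   [0.0467, 0.0903, -0.0026, 0.0, -0.0001, -0.0394]
   [0.0391, 0.0938, -0.0026, 0.0, -0.0001, -0.0394]
   [0.0313, 0.0967, -0.0026, 0.0, -0.0001, -0.0394]
   [0.0232, 0.0989, -0.0026, 0.0, -0.0001, -0.0394]
   [0.015, 0.1005, -0.0026, 0.0, -0.0001, -0.0394]
   [0.0066, 0.1014, -0.0026, 0.0, -0.0001, -0.0394]
   [-0.0017, 0.1016, -0.0026, 0.0, -0.0001, -0.0394]
5 rows to [503.7, 151.2, 22.0]
  each [0.0, 0.0, 0.089, 0.0, 0.0, 0.0]
```

Call:
play_rows(
  plan=[
    [[0.079, 0.064, -0.0025, 0, 0, -0.0394], [0.0735, 0.0705, -0.0025, 0, 0, -0.0394], [0.0675, 0.076, -0.0025, 0, 0, -0.0394], [0.061, 0.0815, -0.0025, 0, 0, -0.0394], [0.054, 0.086, -0.0025, 0, 0, -0.0394], [0.0465, 0.0905, -0.0025, 0, 0, -0.0394], [0.039, 0.094, -0.0025, 0, 0, -0.0394], [0.0315, 0.0965, -0.0025, 0, 0, -0.0394]],
  ],
)

```text
time: 22.37
position: [476.7, -7.5, 193.4]
orientation: [-0.003, 0.191, 0.982, -0.0]
contact_force: [0.5, 0.8, -1.4]
gripper_width: 0.545
gripper_force: 14.9
```

Call:
play_rows(
  plan=[
    [[0.023, 0.099, -0.0025, 0, 0, -0.0394], [0.015, 0.1005, -0.0025, 0, 0, -0.0394], [0.0065, 0.1015, -0.0025, 0, 0, -0.0394], [-0.0015, 0.1015, -0.0025, 0, 0, -0.0394], [0, 0, 0, 0, 0, 0], [0, 0, 0, 0, 0, 0], [0, 0, 0, 0, 0, 0]],
  ],
)

```text
time: 22.95
position: [502.7, 150.6, 197.9]
orientation: [-0.002, 0.029, 1.0, -0.001]
contact_force: [0.7, -0.0, -1.9]
gripper_width: 0.545
gripper_force: 14.9
```

```bash
python3 slot.py 1 22
```

```text
[502.71161077 150.61587735 197.85117866] 0.5451645900046987 22.95
1 rows to [503.7, 151.2, 200.0]
  each [-0.0023, 0.0015, -0.0054, -0.0008, -0.0022, 0.0007]
5 rows to [503.7, 151.2, 22.0]
  each [0.0, 0.0, 0.089, 0.0, 0.0, 0.0]
```

Call:
play_rows(
  plan=[
    [[-0.002, 0.001, 0.05, 0, 0, 0], [0, 0, 0.1, 0, 0, 0], [0, 0, 0.1, 0, 0, 0], [0, 0, 0.1, 0, 0, 0], [0, 0, 0.06, 0, 0, 0], [0, 0, 0.037, 0, 0, 0], [0, 0, 0, 0, 0, 0], [0, 0, 0, 0, 0, 0]],
  ],
)

```text
time: 23.62
position: [503.7, 149.5, 20.3]
orientation: [-0.002, 0.031, 1.0, -0.0]
contact_force: [-0.2, -0.6, -2.1]
gripper_width: 0.546
gripper_force: 15.0
```

Call:
play_rows(
  plan=[
    [[0, 0, 0, 0, 0, 0], [0, 0, 0, 0, 0, 0], [0, 0, 0, 0, 0, 0], [0, 0, 0, 0, 0, 0], [0, 0, 0, 0, 0, 0]],
  ],
  gripper=0,
)

```text
time: 24.03
position: [505.5, 151.3, 22.6]
orientation: [0.001, 0.029, 1.0, 0.0]
contact_force: [-0.0, 0.0, -0.3]
gripper_width: 0.835
gripper_force: 0.0
```

Call:
play_rows(
  plan=[
    [[0, 0, -0.05, 0, 0, 0], [0, 0, -0.1, 0, 0, 0], [0, 0, -0.1, 0, 0, 0], [0, 0, -0.1, 0, 0, 0], [0, 0, -0.1, 0, 0, 0], [0, 0, 0, 0, 0, 0], [0, 0, 0, 0, 0, 0], [0, 0, 0, 0, 0, 0]],
  ],
)

```text
time: 24.7
position: [504.6, 151.3, 201.5]
orientation: [-0.0, 0.029, 1.0, -0.0]
contact_force: [0.0, -0.2, -1.0]
gripper_width: 0.998
gripper_force: 0.0
```

```bash
python3 - <<'E'
from plan import *
T=go(([480,-390,210],Rdown(150)))
E
```

```text
14 rows to [480, -390, 210]
   [-0.0012, -0.0967, -0.0015, 0.0, 0.0, 0.0159]
   [-0.0044, -0.0967, -0.0015, 0.0, 0.0, 0.0159]
   [-0.0077, -0.0965, -0.0015, 0.0, 0.0, 0.0159]
   [-0.0109, -0.0961, -0.0015, 0.0, 0.0, 0.0159]
   [-0.014, -0.0957, -0.0015, 0.0, 0.0, 0.0159]
   [-0.0172, -0.0952, -0.0015, 0.0, 0.0, 0.0159]
   [-0.0204, -0.0946, -0.0015, 0.0, 0.0, 0.0159]
   [-0.0235, -0.0939, -0.0015, 0.0, 0.0, 0.0159]
   [-0.0266, -0.093, -0.0015, 0.0, 0.0, 0.0159]
   [-0.0297, -0.0921, -0.0015, 0.0, 0.0, 0.0159]
   [-0.0327, -0.091, -0.0015, 0.0, 0.0, 0.0159]
   [-0.0357, -0.0899, -0.0015, 0.0, 0.0, 0.0159]
   [-0.0387, -0.0887, -0.0015, 0.0, 0.0, 0.0159]
   [-0.0416, -0.0873, -0.0015, 0.0, 0.0, 0.0159]
```

Call:
play_rows(
  plan=[
    [[-0.001, -0.0967, -0.0015, 0, 0, 0.0159], [-0.0045, -0.0967, -0.0015, 0, 0, 0.0159], [-0.0075, -0.0965, -0.0015, 0, 0, 0.0159], [-0.011, -0.096, -0.0015, 0, 0, 0.0159], [-0.014, -0.0957, -0.0015, 0, 0, 0.0159], [-0.017, -0.0952, -0.0015, 0, 0, 0.0159], [-0.0205, -0.0946, -0.0015, 0, 0, 0.0159], [-0.0235, -0.094, -0.0015, 0, 0, 0.0159]],
  ],
)

```text
time: 25.37
position: [488.8, -159.3, 203.7]
orientation: [-0.002, 0.162, 0.987, 0.001]
contact_force: [0.8, -0.5, 0.1]
gripper_width: 0.998
gripper_force: 0.0
```

Call:
play_rows(
  plan=[
    [[-0.0265, -0.093, -0.0015, 0, 0, 0.0159], [-0.03, -0.092, -0.0015, 0, 0, 0.0159], [-0.033, -0.091, -0.0015, 0, 0, 0.0159], [-0.036, -0.09, -0.0015, 0, 0, 0.0159], [-0.0385, -0.0885, -0.0015, 0, 0, 0.0159], [-0.0415, -0.0875, -0.0015, 0, 0, 0.0159], [0, 0, 0, 0, 0, 0], [0, 0, 0, 0, 0, 0]],
  ],
)

```text
time: 26.03
position: [478.5, -390.7, 206.7]
orientation: [-0.002, 0.261, 0.965, 0.001]
contact_force: [0.3, 0.4, -0.3]
gripper_width: 0.998
gripper_force: 0.0
```

```bash
python3 see.py bulb_box w5; python3 - <<'E'
import cv2
from plan import *
print(toolT()[:3,3],get_obs()["qpos"].round(2))
a=cv2.imread("pics/w5.png"); cv2.imwrite("pics/w5c.png",cv2.resize(a[60:260,130:390],(780,600),interpolation=2))
E
```

```text
[ 478.5 -390.7  206.7] 26.0833
place [209.3, 267.2] 0.78 [ 524.5 -401.6]
mask 0.65 [241.2, 188.9, 297.8, 251.0] at top z: rect ((519.2852172851562, -397.54412841796875), (51.52128601074219, 58.844364166259766), 37.21998596191406) centroid(midheight) [ 529.6 -399. ]
[ 479.60074767 -388.50629378  208.3978716 ] [-0.77  0.06  1.73  0.    1.36 -1.82]
```

View pics/w5c.png

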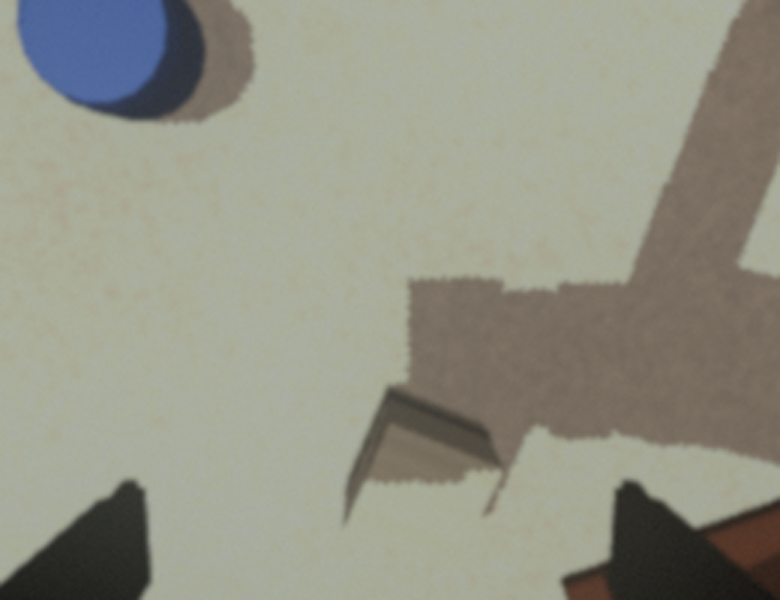

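The bulb box is upright, and its pale top blends in with the table. The top corners in the crop are about (397,418), (500,466) and (345,522).

```bash
python3 - <<'E'
from plan import *
np.set_printoptions(precision=1,suppress=True)
p=shot("wrist")
f=lambda u,v,z: onz(p,(u/3+130,v/3+60),z)[:2]
A,B,D=f(397,418,64),f(500,466,64),f(345,522,64)
a=f(390,388,0);b=f(490,430,0)
print(A,B,D,(B+D)/2)
for d in(B-A,D-A,b-a): print(np.linalg.norm(d),np.degrees(np.arctan2(d[1],d[0])))
print(a,b,A,B)
m=(B+D)/2
E
```

```text
[ 495.4 -391.1] [ 530.6 -367.2] [ 520.9 -428.2] [ 525.7 -397.7]
42.5286857325033 34.21961434187178
45.03852725545562 -55.54498684311879
48.20090839918946 36.63496221599281
[ 498.  -394.4] [ 536.6 -365.7] [ 495.4 -391.1] [ 530.6 -367.2]
```

```bash
python3 - <<'E'
from plan import *
T=go(([527,-398.5,208],Rdown(125)),w=6.2)
E
```

```text
5 rows to [527.0, -398.5, 208.0]
   [-0.0229, 0.0074, 0.0005, 0.0, -0.0002, 0.0417]
   [-0.0222, 0.0094, 0.0005, 0.0, -0.0002, 0.0417]
   [-0.0213, 0.0113, 0.0005, 0.0, -0.0002, 0.0417]
   [-0.0202, 0.0131, 0.0005, 0.0, -0.0002, 0.0417]
   [-0.019, 0.0148, 0.0005, 0.0, -0.0002, 0.0417]
```

Call:
play_rows(
  plan=[
    [[-0.023, 0.0075, 0, 0, 0, 0.0417], [-0.022, 0.0095, 0, 0, 0, 0.0417], [-0.0215, 0.0115, 0, 0, 0, 0.0417], [-0.02, 0.013, 0, 0, 0, 0.0417], [-0.019, 0.015, 0, 0, 0, 0.0417], [0, 0, 0.05, 0, 0, 0], [0, 0, 0.1, 0, 0, 0], [0, 0, 0, 0, 0, 0]],
  ],
)

```text
time: 26.9
position: [524.3, -395.4, 142.2]
orientation: [-0.006, 0.461, 0.887, 0.002]
contact_force: [-0.5, 0.3, -1.7]
gripper_width: 1.0
gripper_force: 0.0
```

Call:
play_rows(
  plan=[
    [[0, 0, 0, 0, 0, 0], [0, 0, 0, 0, 0, 0], [0, 0, 0, 0, 0, 0]],
  ],
)

```text
time: 27.15
position: [528.3, -400.4, 153.0]
orientation: [0.002, 0.462, 0.887, -0.0]
contact_force: [-0.2, 0.6, -0.6]
gripper_width: 0.998
gripper_force: 0.0
```

```bash
python3 - <<'E'
from plan import *
T=go(([527,-398.5,26],Rdown(125)))
E
python3 see.py bulb_box w6
```

```text
4 rows to [527.0, -398.5, 26.0]
   [0.0018, 0.0, 0.0794, 0.0001, 0.0004, -0.0001]
   [0.0017, 0.0, 0.0794, 0.0001, 0.0004, -0.0001]
   [0.0016, 0.0, 0.0794, 0.0001, 0.0004, -0.0001]
   [0.0015, 0.0, 0.0794, 0.0001, 0.0004, -0.0001]
[ 528.3 -400.4  153. ] 27.2
place [182.6, 253.4] 0.98 [ 524.9 -402.2]
mask 0.74 [230.4, 158.0, 281.3, 218.9] at top z: rect ((522.8436279296875, -397.38116455078125), (46.340675354003906, 55.908565521240234), 36.99029541015625) centroid(midheight) [ 523.6 -404.3]
```

Call:
play_rows(
  plan=[
    [[0.004, -0.005, 0.08, 0, 0, 0], [0, 0, 0.08, 0, 0, 0], [0, 0, 0.08, 0, 0, 0], [0, 0, 0.077, 0, 0, 0], [0, 0, 0, 0, 0, 0]],
  ],
)

```text
time: 27.72
position: [520.9, -396.6, 16.8]
orientation: [-0.006, 0.462, 0.887, 0.001]
contact_force: [-1.1, 1.6, -0.8]
gripper_width: 1.0
gripper_force: 0.0
```

Call:
play_rows(
  plan=[
    [[0, 0, 0, 0, 0, 0], [0, 0, 0, 0, 0, 0], [0, 0, 0, 0, 0, 0], [0, 0, 0, 0, 0, 0], [0, 0, 0, 0, 0, 0], [0, 0, 0, 0, 0, 0], [0, 0, 0, 0, 0, 0], [0, 0, 0, 0, 0, 0]],
  ],
  gripper=1,
  squeeze=15,
)

```text
time: 28.38
position: [524.8, -399.9, 23.8]
orientation: [0.0, 0.462, 0.887, -0.0]
contact_force: [1.1, 0.5, 0.8]
gripper_width: 0.498
gripper_force: 0.4
```

Call:
play_rows(
  plan=[
    [[0, 0, -0.05, 0, 0, 0], [0, 0, -0.1, 0, 0, 0], [0, 0, -0.1, 0, 0, 0], [0, 0, -0.1, 0, 0, 0], [0, 0, -0.08, 0, 0, 0], [0, 0, 0, 0, 0, 0], [0, 0, 0, 0, 0, 0], [0, 0, 0, 0, 0, 0]],
  ],
)

```text
time: 29.05
position: [524.2, -399.3, 194.2]
orientation: [-0.001, 0.462, 0.887, 0.0]
contact_force: [-0.2, -0.1, -2.2]
gripper_width: 0.486
gripper_force: 14.8
```

```bash
python3 slot.py 0 38
```

```text
[ 524.15301601 -399.34634099  194.23649471] 0.486443692248709 29.05
14 rows to [431.8, 155.4, 200.0]
   [0.0907, 0.0432, -0.0009, 0.0, -0.0001, -0.0308]
   [0.0877, 0.0489, -0.0009, 0.0, -0.0001, -0.0308]
   [0.0844, 0.0545, -0.0009, 0.0, -0.0001, -0.0308]
   [0.0807, 0.0598, -0.0009, 0.0, -0.0001, -0.0308]
   [0.0767, 0.0649, -0.0009, 0.0, -0.0001, -0.0308]
   [0.0723, 0.0697, -0.001, 0.0, -0.0001, -0.0308]
   [0.0677, 0.0742, -0.001, 0.0, -0.0001, -0.0308]
   [0.0628, 0.0784, -0.001, 0.0, -0.0001, -0.0308]
   [0.0576, 0.0823, -0.001, 0.0, -0.0001, -0.0308]
   [0.0522, 0.0858, -0.001, 0.0, -0.0001, -0.0308]
   [0.0466, 0.089, -0.001, 0.0, -0.0001, -0.0308]
   [0.0407, 0.0918, -0.001, 0.0, -0.0001, -0.0308]
   [0.0347, 0.0942, -0.001, 0.0, -0.0001, -0.0308]
   [0.0286, 0.0963, -0.001, 0.0, -0.0001, -0.0308]
4 rows to [431.8, 155.4, 38.0]
  each [0.0, 0.0, 0.1012, 0.0, 0.0, 0.0]
```

Call:
play_rows(
  plan=[
    [[0.0907, 0.0432, -0.001, 0, 0, -0.0308], [0.0877, 0.0489, -0.001, 0, 0, -0.0308], [0.0844, 0.0545, -0.001, 0, 0, -0.0308], [0.0807, 0.0598, -0.001, 0, 0, -0.0308], [0.0767, 0.0649, -0.001, 0, 0, -0.0308], [0.0723, 0.0697, -0.001, 0, 0, -0.0308], [0.0677, 0.0742, -0.001, 0, 0, -0.0308], [0.0628, 0.0784, -0.001, 0, 0, -0.0308]],
  ],
)

```text
time: 29.72
position: [469.5, -80.6, 195.4]
orientation: [-0.003, 0.22, 0.976, 0.0]
contact_force: [-0.1, -0.1, -0.5]
gripper_width: 0.488
gripper_force: 14.8
```

Call:
play_rows(
  plan=[
    [[0.0576, 0.0823, -0.001, 0, 0, -0.0308], [0.0522, 0.0858, -0.001, 0, 0, -0.0308], [0.0466, 0.089, -0.001, 0, 0, -0.0308], [0.0407, 0.0918, -0.001, 0, 0, -0.0308], [0.0347, 0.0942, -0.001, 0, 0, -0.0308], [0.0286, 0.0963, -0.001, 0, 0, -0.0308], [0, 0, 0, 0, 0, 0], [0, 0, 0, 0, 0, 0]],
  ],
)

```text
time: 30.38
position: [430.1, 156.4, 198.3]
orientation: [-0.002, 0.027, 1.0, -0.001]
contact_force: [-0.5, -0.2, -1.6]
gripper_width: 0.49
gripper_force: 14.8
```

Call:
play_rows(
  plan=[
    [[0, 0, 0, 0, 0, 0], [0, 0, 0, 0, 0, 0]],
  ],
)

```text
time: 30.55
position: [431.6, 153.8, 199.6]
orientation: [-0.001, 0.03, 1.0, -0.001]
contact_force: [0.4, -0.6, -0.6]
gripper_width: 0.488
gripper_force: 14.8
```

```bash
python3 slot.py 0 36
```

```text
[431.59681291 153.82797674 199.5638188 ] 0.4879404771821471 30.55
1 rows to [431.8, 155.4, 200.0]
  each [-0.0003, 0.004, -0.0011, -0.0005, -0.0011, -0.0003]
4 rows to [431.8, 155.4, 36.0]
  each [0.0, 0.0, 0.1025, 0.0, 0.0, 0.0]
```

Call:
play_rows(
  plan=[
    [[0, 0.003, 0.05, 0, 0, 0], [0, 0, 0.1, 0, 0, 0], [0, 0, 0.1, 0, 0, 0], [0, 0, 0.1, 0, 0, 0], [0, 0, 0.04, 0, 0, 0], [0, 0, 0.02, 0, 0, 0], [0, 0, 0, 0, 0, 0], [0, 0, 0, 0, 0, 0]],
  ],
)

```text
time: 31.22
position: [433.0, 155.3, 37.5]
orientation: [0.0, 0.03, 1.0, 0.0]
contact_force: [-0.5, 0.1, -0.6]
gripper_width: 0.483
gripper_force: 15.0
```

Call:
play_rows(
  plan=[
    [[0, 0, 0, 0, 0, 0], [0, 0, 0, 0, 0, 0], [0, 0, 0, 0, 0, 0], [0, 0, 0, 0, 0, 0], [0, 0, 0, 0, 0, 0]],
  ],
  gripper=0,
)

```text
time: 31.63
position: [432.5, 156.3, 37.6]
orientation: [0.001, 0.029, 1.0, 0.0]
contact_force: [0.1, 0.8, 0.5]
gripper_width: 0.776
gripper_force: 0.0
```

Call:
play_rows(
  plan=[
    [[0, 0, -0.05, 0, 0, 0], [0, 0, -0.1, 0, 0, 0], [0, 0, -0.1, 0, 0, 0], [0, 0, -0.1, 0, 0, 0], [0, 0, -0.1, 0, 0, 0], [0, 0, -0.1, 0, 0, 0], [0, 0, 0, 0, 0, 0], [0, 0, 0, 0, 0, 0]],
  ],
)

```text
time: 32.3
position: [433.6, 156.7, 260.8]
orientation: [0.003, 0.029, 1.0, 0.001]
contact_force: [0.2, 0.5, -0.7]
gripper_width: 1.001
gripper_force: 0.0
```

Call:
play_rows(
  plan=[
    [[0.1, -0.02, 0, 0, 0, 0], [0, -0.1, -0.1, 0, 0, 0], [0, -0.1, -0.1, 0, 0, 0], [0, -0.1, 0, 0, 0, 0], [0, 0, 0, 0, 0, 0], [0, 0, 0, 0, 0, 0]],
  ],
)

```text
time: 32.8
position: [385.5, 50.2, 314.3]
orientation: [-0.001, 0.031, 1.0, 0.0]
contact_force: [-0.5, 1.0, -0.5]
gripper_width: 1.001
gripper_force: 0.0
```

```bash
python3 - <<'E'
from plan import *
np.set_printoptions(precision=1,suppress=True)
print(toolT()[:3,3])
S=shot("scene");D=shot("side"); W=shot("wrist")
c=lambda P,a,b,x,y,w,h:cv2.resize(P["pixels"][y:y+h,x:x+w],(a,b),interpolation=2)
cv2.imwrite("pics/chk.png",np.vstack([np.hstack([c(S,400,300,212,170,140,105),c(D,400,300,160,95,160,120)]),cv2.resize(np.hstack([W["pixels"]]),(400,300)).repeat(1,1) if 0 else np.hstack([cv2.resize(W["pixels"],(400,300)),c(S,400,300,150,100,120,90)])]))
for t in("hook","ring","rack","pole"):
    try: print(t,tri(S,place_of(S,t)[0]["point"][::-1],D,place_of(D,t)[0]["point"][::-1]))
    except Exception as e: print(t,e)
E
```

```text
[385.5  50.2 314.3]
hook [708.5 -78.1  53.6]
ring [549.3 355.3 312.7]
rack [ 647.  -280.4   -5.8]
pole [ 640.5 -298.2   11.2]
```

View pics/chk.png

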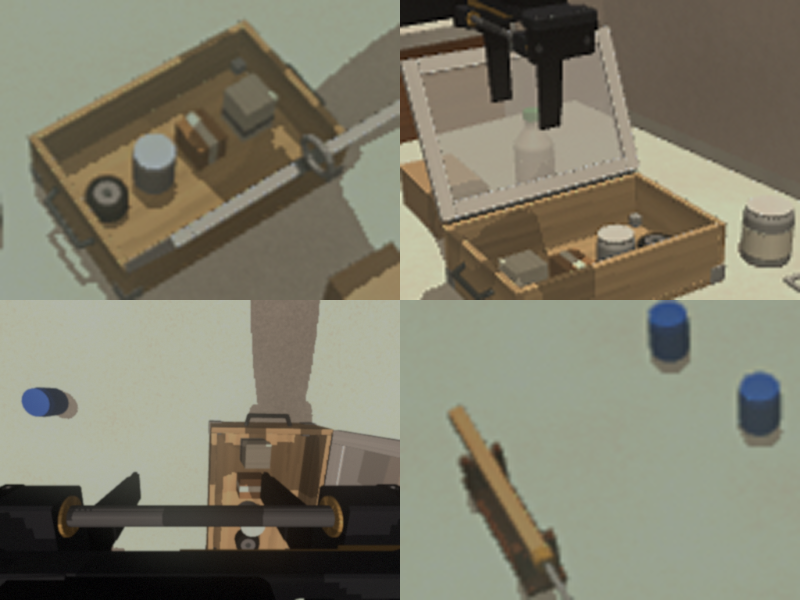

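All four items stand upright in the chest and only the blue tins remain on the table. Now the pole: I'll hover above it with the fingers across the handle.

```bash
python3 - <<'E'
from plan import *
T=go(([650,-262,200],Rdown(80)),w=7.0)
E
```

```text
14 rows to [650, -262, 200]
   [-0.0503, -0.0533, 0.0207, 0.0, 0.0, 0.0576]
   [-0.0563, -0.0469, 0.0207, 0.0, 0.0, 0.0576]
   [-0.0616, -0.0398, 0.0207, 0.0, 0.0, 0.0576]
   [-0.0659, -0.0321, 0.0207, 0.0, 0.0, 0.0576]
   [-0.0693, -0.0239, 0.0207, 0.0, 0.0, 0.0576]
   [-0.0717, -0.0154, 0.0207, 0.0, 0.0, 0.0576]
   [-0.073, -0.0067, 0.0207, 0.0, 0.0, 0.0576]
   [-0.0733, 0.0022, 0.0207, 0.0, 0.0, 0.0576]
   [-0.0725, 0.0109, 0.0207, 0.0, 0.0, 0.0576]
   [-0.0706, 0.0196, 0.0207, 0.0, 0.0, 0.0576]
   [-0.0678, 0.0279, 0.0207, 0.0, 0.0, 0.0576]
   [-0.0639, 0.0359, 0.0207, 0.0, 0.0, 0.0576]
   [-0.0591, 0.0433, 0.0207, 0.0, 0.0, 0.0576]
   [-0.0535, 0.0501, 0.0207, 0.0, 0.0, 0.0576]
```

Call:
play_rows(
  plan=[
    [[-0.0503, -0.0533, 0.0207, 0, 0, 0.0576], [-0.0563, -0.0469, 0.0207, 0, 0, 0.0576], [-0.0616, -0.0398, 0.0207, 0, 0, 0.0576], [-0.0659, -0.0321, 0.0207, 0, 0, 0.0576], [-0.0693, -0.0239, 0.0207, 0, 0, 0.0576], [-0.0717, -0.0154, 0.0207, 0, 0, 0.0576], [-0.073, -0.0067, 0.0207, 0, 0, 0.0576], [-0.0733, 0.0022, 0.0207, 0, 0, 0.0576]],
  ],
)

```text
time: 34.02
position: [537.5, -129.1, 249.1]
orientation: [-0.0, 0.492, 0.87, 0.0]
contact_force: [0.6, -0.0, -0.1]
gripper_width: 0.998
gripper_force: 0.0
```

Call:
play_rows(
  plan=[
    [[-0.0725, 0.0109, 0.0207, 0, 0, 0.0576], [-0.0706, 0.0196, 0.0207, 0, 0, 0.0576], [-0.0678, 0.0279, 0.0207, 0, 0, 0.0576], [-0.0639, 0.0359, 0.0207, 0, 0, 0.0576], [-0.0591, 0.0433, 0.0207, 0, 0, 0.0576], [-0.0535, 0.0501, 0.0207, 0, 0, 0.0576], [0, 0, 0, 0, 0, 0], [0, 0, 0, 0, 0, 0]],
  ],
)

```text
time: 34.68
position: [649.5, -263.4, 197.9]
orientation: [-0.002, 0.767, 0.642, -0.001]
contact_force: [0.2, -0.0, -0.6]
gripper_width: 1.0
gripper_force: 0.0
```

Call:
play_rows(
  plan=[
    [[0, 0, 0, 0, 0, 0], [0, 0, 0, 0, 0, 0]],
  ],
)

```text
time: 34.85
position: [649.5, -262.0, 200.9]
orientation: [0.0, 0.766, 0.643, 0.0]
contact_force: [-0.4, 0.3, 0.2]
gripper_width: 0.998
gripper_force: 0.0
```

```bash
python3 - <<'E'
from plan import *
np.set_printoptions(precision=1,suppress=True)
p=shot("wrist"); print(toolT()[:3],get_obs()["qpos"])
cv2.imwrite("pics/w7.png",p["pixels"])
for t,z in(("hook",60),("pole",60),("rack",0)):
    for r in place_of(p,t)[:1]: print(t,r["point"],r["confidence"],onz(p,r["point"][::-1],z)[:2])
m=cut_out(p,"pole")[0]; ys,xs=np.nonzero(m["mask"]); print(m["rect"])
E
```

```text
[[   0.2    1.     0.   649.5]
 [   1.    -0.2   -0.  -262. ]
 [  -0.     0.    -1.   201.2]] [-0.5  0.2  1.5  0.   1.4 -0.3]
rack [190.3, 263.0] 0.56 [ 655.2 -282.9]
[245.0, 0.6, 274.7, 322.0]
```

View pics/w7.png

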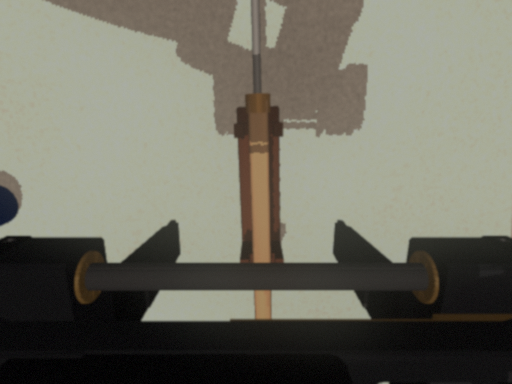

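The view shows the handle running from (258,97) down to (262,235) and the rod up to (255,0). The front support is at row 120 and the rear one at row 250.

```bash
python3 - <<'E'
from plan import *
np.set_printoptions(precision=1,suppress=True)
p=shot("wrist")
px=p["pixels"].astype(int)
# handle: orange-ish columns per row
pts=[]
for v in (110,130,165,185,205,225):
    row=px[v,235:290]; s=(row[:,2]-row[:,0]); idx=np.nonzero((s>45))[0]
    if len(idx): pts.append((235+idx.min(),235+idx.max(),v)); 
print(pts)
w=[onz(p,((a+b)/2,v),70)[:2] for a,b,v in pts]; print(np.array(w)); 
e=onz(p,(258,96),70)[:2]; print("end",e)
r=[onz(p,q,60)[:2] for q in((254.5,3),(257,90))]; print("rod",r)
w=np.array(w); d=w[0]-w[-1]; print(np.degrees(np.arctan2(d[1],d[0])), np.degrees(np.arctan2(*(r[0]-r[1])[::-1])))
print("support", [onz(p,(259,v),z)[:2] for v,z in((108,64),(135,64),(236,64),(262,64))])
E
```

```text
[(np.int64(252), np.int64(265), 110), (np.int64(251), np.int64(266), 130), (np.int64(249), np.int64(268), 165), (np.int64(249), np.int64(268), 185), (np.int64(249), np.int64(269), 205), (np.int64(248), np.int64(269), 225)]
[[ 665.6 -186.3]
 [ 662.4 -205. ]
 [ 656.3 -239.3]
 [ 652.7 -259.8]
 [ 649.5 -281.2]
 [ 645.1 -303.2]]
end [ 667.4 -173.5]
rod [array([678.6, -92. ]), array([ 667.6, -167.1])]
80.02806116642519 81.69594870342985
support [array([ 666.6, -184.4]), array([ 662. , -210.2]), array([ 643.1, -318.2]), array([ 637.6, -349.3])]
```

Call:
play_rows(
  plan=[
    [[0.001, 0.0067, 0.05, 0, 0, 0], [0, 0, 0.1, 0, 0, 0], [0, 0, 0.1, 0, 0, 0], [0, 0, 0.08, 0, 0, 0], [0, 0, 0.04, 0, 0, 0], [0, 0, 0.03, 0, 0, 0], [0, 0, 0, 0, 0, 0], [0, 0, 0, 0, 0, 0]],
  ],
)

```text
time: 35.82
position: [653.1, -263.3, 41.3]
orientation: [0.001, 0.767, 0.642, 0.0]
contact_force: [1.2, -0.0, 0.9]
gripper_width: 0.999
gripper_force: 0.0
```

Call:
play_rows(
  plan=[
    [[0, 0, 0, 0, 0, 0], [0, 0, 0, 0, 0, 0], [0, 0, 0, 0, 0, 0], [0, 0, 0, 0, 0, 0], [0, 0, 0, 0, 0, 0], [0, 0, 0, 0, 0, 0], [0, 0, 0, 0, 0, 0], [0, 0, 0, 0, 0, 0]],
  ],
  gripper=1,
  squeeze=50,
)

```text
time: 36.48
position: [652.3, -262.9, 40.0]
orientation: [-0.0, 0.767, 0.642, -0.0]
contact_force: [-0.9, 0.5, -0.1]
gripper_width: 0.493
gripper_force: 0.0
```

Call:
play_rows(
  plan=[
    [[0, 0, 0, 0, 0, 0], [0, 0, 0, 0, 0, 0], [0, 0, 0, 0, 0, 0], [0, 0, 0, 0, 0, 0], [0, 0, 0, 0, 0, 0]],
  ],
)

```text
time: 36.9
position: [652.3, -262.9, 40.0]
orientation: [0.0, 0.767, 0.642, 0.0]
contact_force: [0.4, 0.4, -0.6]
gripper_width: 0.209
gripper_force: 49.7
```

Call:
play_rows(
  plan=[
    [[0, 0, -0.03, 0, 0, 0], [0, 0, -0.07, 0, 0, 0], [0, 0, -0.07, 0, 0, 0], [0, 0, -0.1, 0, 0, 0], [0, 0, -0.1, 0, 0, 0], [0, 0, 0, 0, 0, 0], [0, 0, 0, 0, 0, 0]],
  ],
)

```text
time: 37.48
position: [654.3, -263.9, 193.7]
orientation: [0.004, 0.767, 0.642, 0.002]
contact_force: [-0.1, 0.4, -2.8]
gripper_width: 0.204
gripper_force: 49.7
```

```bash
python3 - <<'E'
from plan import *
np.set_printoptions(precision=2,suppress=True)
p=shot("wrist"); T=toolT(); print(T[:3])
S=shot("scene");D=shot("side")
print([place_of(p,"hook")[:2]])
a,b=place_of(S,"hook")[0]["point"][::-1],place_of(D,"hook")[0]["point"][::-1]
h=tri(S,a,D,b); print(h,"in tool",T[:3,:3].T@(h-T[:3,3]))
a,b=place_of(S,"ring")[0]["point"][::-1],place_of(D,"ring")[0]["point"][::-1]
print("ring",tri(S,a,D,b),a,b)
E
```

```text
[[   0.18    0.98    0.    652.74]
 [   0.98   -0.18   -0.   -263.12]
 [  -0.      0.     -1.    189.95]]
[[]]
[685.09 139.   150.44] in tool [401.6  -38.74  39.12]
ring [557.03 357.12 305.61] [326.0, 225.0] [207.0, 109.6]
```

```bash
python3 - <<'E'
from plan import *
T=toolT()
T=go((T[:3,3]+[0,0,140],T[:3,:3]),([448.7,172.7,330],Rdown(86.6)),v=38,T=T)
E
```

```text
4 rows to [651.6, -262.6, 326.1]
  each [0.0001, -0.0002, -0.0875, 0.0, 0.0, 0.0]
13 rows to [448.7, 172.7, 330.0]
   [0.0756, -0.0531, -0.0005, -0.0001, 0.0, -0.0043]
   [0.076, -0.0524, -0.0005, -0.0001, 0.0, -0.0043]
   [0.0765, -0.0517, -0.0006, -0.0001, 0.0, -0.0043]
   [0.077, -0.051, -0.0006, -0.0001, 0.0, -0.0043]
   [0.0774, -0.0503, -0.0006, -0.0001, 0.0, -0.0043]
   [0.0779, -0.0496, -0.0006, -0.0001, 0.0, -0.0043]
   [0.0783, -0.0489, -0.0006, -0.0001, 0.0, -0.0043]
   [0.0788, -0.0482, -0.0006, -0.0001, 0.0, -0.0043]
   [0.0792, -0.0475, -0.0007, -0.0001, 0.0, -0.0043]
   [0.0796, -0.0468, -0.0007, -0.0001, 0.0, -0.0043]
   [0.08, -0.0461, -0.0007, -0.0001, 0.0, -0.0043]
   [0.0804, -0.0454, -0.0007, -0.0001, 0.0, -0.0043]
   [0.0809, -0.0446, -0.0007, -0.0001, 0.0, -0.0043]
```

Call:
play_rows(
  plan=[
    [[0, 0, -0.0875, 0, 0, 0], [0, 0, -0.0875, 0, 0, 0], [0, 0, -0.0875, 0, 0, 0], [0, 0, -0.0875, 0, 0, 0]],
  ],
)

```text
time: 38.22
position: [652.0, -262.7, 328.6]
orientation: [-0.001, 0.767, 0.642, -0.0]
contact_force: [0.3, -0.7, -1.6]
gripper_width: 0.209
gripper_force: 49.7
```

Call:
play_rows(
  plan=[
    [[0.0756, -0.0531, -0.0005, 0, 0, -0.0043], [0.076, -0.0524, -0.0005, 0, 0, -0.0043], [0.0765, -0.0517, -0.0005, 0, 0, -0.0043], [0.077, -0.051, -0.0005, 0, 0, -0.0043], [0.0774, -0.0503, -0.0005, 0, 0, -0.0043], [0.0779, -0.0496, -0.0005, 0, 0, -0.0043], [0.0783, -0.0489, -0.0005, 0, 0, -0.0043], [0.0788, -0.0482, -0.0005, 0, 0, -0.0043]],
  ],
)

```text
time: 38.88
position: [526.4, 6.3, 329.1]
orientation: [-0.0, 0.743, 0.669, -0.0]
contact_force: [1.3, 0.9, -0.8]
gripper_width: 0.207
gripper_force: 49.7
```

Call:
play_rows(
  plan=[
    [[0.0792, -0.0475, -0.0007, 0, 0, -0.0043], [0.0796, -0.0468, -0.0007, 0, 0, -0.0043], [0.08, -0.0461, -0.0007, 0, 0, -0.0043], [0.0804, -0.0454, -0.0007, 0, 0, -0.0043], [0.0809, -0.0446, -0.0007, 0, 0, -0.0043], [0, 0, 0, 0, 0, 0], [0, 0, 0, 0, 0, 0], [0, 0, 0, 0, 0, 0]],
  ],
)

```text
time: 39.55
position: [449.5, 172.2, 330.7]
orientation: [0.0, 0.728, 0.686, -0.0]
contact_force: [-0.6, -1.0, -1.7]
gripper_width: 0.209
gripper_force: 49.7
```

```bash
cat > hook.py <<'E'
from plan import *
np.set_printoptions(precision=1,suppress=True)
name=sys.argv[1]
HT=np.array([191,22,-19])
S=shot("scene");D=shot("side"); T=toolT(); H=T[:3,3]+T[:3,:3]@HT
print("tcp",T[:3,3],"nominal hook",H,"t",get_obs()["time"],"w",get_obs()["gripper_width"])
ims=[]
for P,k in((S,"scene"),(D,"side")):
    for t in("ring","hook"):
        print(k,t,[(np.round(r["point"],1)[::-1],round(r["confidence"],2)) for r in place_of(P,t)[:2]])
    u=proj(P,H); print(k,"nominal hook px",u)
    x,y=int(u[0])-32,int(u[1])-30
    y=max(y,0);x=max(x,0)
    ims.append(cv2.resize(P["pixels"][y:y+60,x:x+64],(400,375),interpolation=cv2.INTER_CUBIC)); print(" crop origin",x,y,"scale 6.25")
cv2.imwrite(f"pics/{name}.png",np.hstack(ims))
def T2(a,b): print("tri",tri(S,a,D,b))
try: print("ring tri",tri(S,place_of(S,"ring")[0]["point"][::-1],D,place_of(D,"ring")[0]["point"][::-1]))
except Exception as e: print(e)
E
python3 hook.py h1
```

```text
tcp [449.9 171.4 330.7] nominal hook [483.4 360.7 349.6] t 39.65 w 0.2089309689257622
scene ring [(array([183.9, 169.5]), 0.69), (array([324.2, 224.5]), 0.6)]
scene hook [(array([347.5, 202.7]), 0.67)]
scene nominal hook px [344.3 204. ]
 crop origin 312 174 scale 6.25
side ring [(array([201.2, 107.7]), 0.76)]
side hook []
side nominal hook px [182.7  99. ]
 crop origin 150 68 scale 6.25
ring tri [618.6 116.1 375.2]
```

View pics/h1.png

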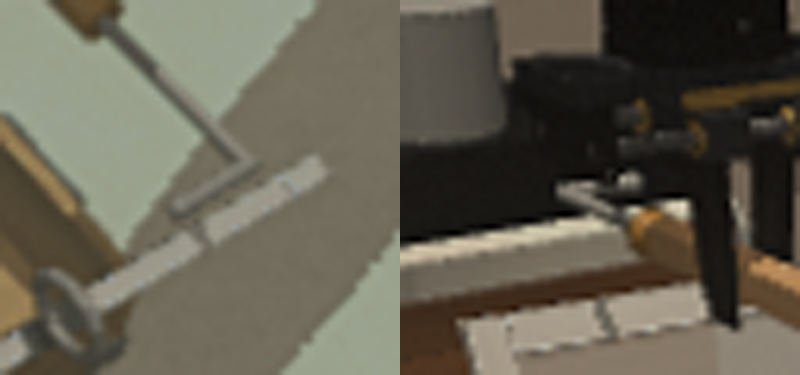

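The left crop shows the ring at crop (67,307), which is scene px (322.7,223.1). The pin middle at (345.9,203.6) is within 2 px of where I expected it, so the pole pose in the hand is good. Now I'll work out the lid angle from the ring observations.

```bash
python3 - <<'E'
from plan import *
from slot import C,ex,ey
np.set_printoptions(precision=1,suppress=True)
S=shot("scene");D=shot("side")
for a in np.arange(1.65,2.06,.05):
    P=np.r_[C+ey*(105-236*np.cos(a)),96+236*np.sin(a)]
    print(round(a,2),P,proj(S,P),proj(D,P))
for px in((322.7,223.1),(324.2,224.5)):
    for q in((201.2,107.7),(202,104)): print(px,q,tri(S,px,D,q))
for n,P in(("s",S),("d",D)):
    m=cut_out(P,"ring"); print(n,[(x["rect"],round(x["confidence"],2)) for x in m[:2]])
    m=look_for(P,"ring"); print(n,[(x["rect"],round(x["confidence"],2)) for x in m[:2]])
# ring crop
c=lambda P,x,y:cv2.resize(P["pixels"][y:y+50,x:x+50],(400,400),interpolation=cv2.INTER_CUBIC)
cv2.imwrite("pics/r1.png",np.hstack([c(S,300,198),c(D,177,82)]))
E
```

```text
1.65 [547.8 287.5 331.3] [307.8 202.1] [211.7 106. ]
1.7 [548.5 299.2 330. ] [310.4 205.2] [210.  105.6]
1.75 [549.2 310.8 328.2] [312.9 208.5] [208.3 105.4]
1.8 [549.9 322.3 325.8] [315.5 211.9] [206.6 105.4]
1.85 [550.6 333.7 322.9] [318.  215.4] [205.  105.6]
1.9 [551.3 345.  319.3] [320.4 219. ] [203.5 105.9]
1.95 [551.9 356.  315.2] [322.8 222.6] [202.  106.4]
2.0 [552.6 366.9 310.6] [325.1 226.3] [200.6 107. ]
2.05 [553.2 377.4 305.4] [327.4 230.1] [199.2 107.8]
(322.7, 223.1) (201.2, 107.7) [549.7 355.9 310.8]
(322.7, 223.1) (202, 104) [555.8 359.8 321.9]
(324.2, 224.5) (201.2, 107.7) [550.7 360.6 310. ]
(324.2, 224.5) (202, 104) [556.8 364.5 321.1]
s [([255.6, 200.5, 366.1, 264.2], 0.9), ([192.1, 226.6, 213.3, 260.0], 0.27)]
s [([257.7, 200.9, 362.2, 264.9], 0.76), ([270.1, 206.8, 287.7, 227.7], 0.27)]
d [([158.2, 103.9, 254.7, 181.3], 0.77)]
d [([160.2, 107.6, 254.0, 184.7], 0.92)]
```

View pics/r1.png

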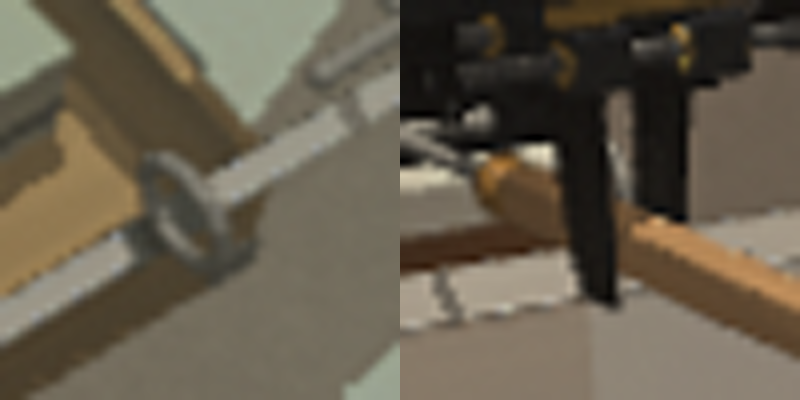

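```bash
python3 - <<'E'
from plan import *
from slot import ex
np.set_printoptions(precision=1,suppress=True)
S=shot("scene");D=shot("side");T=toolT();H=T[:3,3]+T[:3,:3]@[191,22,-19]
h=tri(S,(345.9,203.6),D,(181.6,97.8)); print(H,h)
for ring in([552,358,315],):
    st=np.array(ring)-np.r_[ex*70,0]
    d=st-(H+h)/2; print("to stage, tool mm",T[:3,:3].T@d, "nominal",T[:3,:3].T@(st-H))
E
```

```text
[482.7 361.7 350. ] [481.4 363.7 353.2]
to stage, tool mm [-0.6  0.1 36.6] nominal [ 0.4 -0.6 35. ]
```

Call:
play_rows(
  plan=[
    [[0, 0, 0.045, 0, 0, 0], [0, 0, 0.044, 0, 0, 0], [0, 0, 0, 0, 0, 0], [0, 0, 0, 0, 0, 0], [0, 0, 0, 0, 0, 0]],
  ],
)

```text
time: 40.77
position: [449.7, 172.4, 296.3]
orientation: [0.0, 0.728, 0.686, 0.0]
contact_force: [0.4, -0.0, -1.5]
gripper_width: 0.209
gripper_force: 49.7
```

Call:
play_rows(
  plan=[
    [[0, 0.02, 0, 0, 0, 0], [0, 0.03, 0, 0, 0, 0], [0, 0.03, 0, 0, 0, 0], [0, 0.02, 0, 0, 0, 0], [0, 0, 0, 0, 0, 0], [0, 0, 0, 0, 0, 0]],
  ],
)

```text
time: 41.27
position: [489.9, 169.9, 295.8]
orientation: [-0.0, 0.728, 0.686, 0.0]
contact_force: [-0.1, -0.3, -0.5]
gripper_width: 0.205
gripper_force: 49.7
```

```bash
python3 hook.py h2
```

```text
tcp [489.3 170.  295.6] nominal hook [522.5 359.3 314.6] t 41.3667 w 0.20657214382923944
scene ring [(array([294.1, 171.8]), 0.5)]
scene hook [(array([332.3, 218.8]), 0.97)]
scene nominal hook px [331.5 218. ]
 crop origin 299 187 scale 6.25
side ring [(array([202.7, 105.3]), 0.68), (array([226.1, 210.1]), 0.42)]
side hook [(array([194. , 104.2]), 0.59)]
side nominal hook px [194.1 107.7]
 crop origin 162 77 scale 6.25
ring tri [496.6 207.7 353.8]
```

View pics/h2.png

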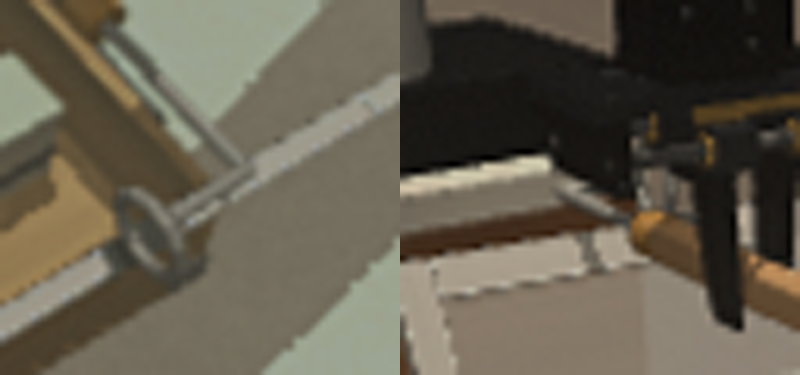

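The pin points straight at the ring hole (scene crop (152,235)). I'll insert the last 30 mm.

Call:
play_rows(
  plan=[
    [[0, 0.02, 0, 0, 0, 0], [0, 0.02, 0, 0, 0, 0], [0, 0.02, 0, 0, 0, 0], [0, 0.015, 0, 0, 0, 0], [0, 0, 0, 0, 0, 0], [0, 0, 0, 0, 0, 0]],
  ],
)

```text
time: 42.17
position: [519.8, 168.0, 295.1]
orientation: [-0.0, 0.728, 0.686, -0.0]
contact_force: [0.2, 0.4, -1.1]
gripper_width: 0.208
gripper_force: 49.7
```

Call:
play_rows(
  plan=[
    [[-0.02, 0, -0.002, 0, 0, 0], [-0.02, 0, -0.002, 0, 0, 0], [-0.02, 0, -0.002, 0, 0, 0], [-0.02, 0, -0.002, 0, 0, 0], [0, 0, 0, 0, 0, 0], [0, 0, 0, 0, 0, 0]],
  ],
)

```text
time: 42.67
position: [517.3, 135.1, 298.8]
orientation: [0.001, 0.728, 0.685, -0.0]
contact_force: [-0.6, -0.1, -0.9]
gripper_width: 0.205
gripper_force: 49.7
```

```bash
cat > arc.py <<'E'
from plan import *
from slot import C,ex,ey
np.set_printoptions(precision=1,suppress=True)
HT=np.array([191,22,-19]); T=toolT(); H=T[:3,3]+T[:3,:3]@HT
hy=(H[:2]-C)@ey-105; hz=H[2]-96; hx=(H[:2]-C)@ex
a=np.arctan2(hz,-hy); print("pin: chest x",hx,"radius",np.hypot(hy,hz),"angle",a,"force",get_obs()["contact_force"],"t",get_obs()["time"])
S=shot("scene"); print("ring px", [(np.round(r["point"][::-1],1),round(r["confidence"],2)) for r in place_of(S,"ring")[:2]],
 "model scene", proj(S,np.r_[C+ey*(105-236*np.cos(a+.055)),96+236*np.sin(a+.055)]))
cv2.imwrite("pics/arc_s.png",S["pixels"]); D=shot("side"); cv2.imwrite("pics/arc_d.png",D["pixels"])
# rows along arc: ring angle r, pin leads by 13 mm (0.055 rad)
da=float(sys.argv[1]); n=int(sys.argv[2]); Rd=float(sys.argv[3]) if len(sys.argv)>3 else 236.
for i in range(n):
    b0=a-da*i; b1=a-da*(i+1)
    r0=Rd+(np.hypot(hy,hz)-Rd)*(1-i/n); r1=Rd+(np.hypot(hy,hz)-Rd)*(1-(i+1)/n)
    dy=-r1*np.cos(b1)+r0*np.cos(b0); dz=r1*np.sin(b1)-r0*np.sin(b0)
    print(round(b1,3),"row",[round(dy/400,4),0,round(-dz/400,4)])
E
python3 arc.py 0.04 8
```

```text
pin: chest x 0.8255021599376547 radius 228.50182627363392 angle 1.8173790549232027 force [-0.6 -0.1 -0.9] t 42.6667
ring px [(array([320.5, 217.1]), 0.68)] model scene [319.1 217. ]
1.777 row [np.float64(-0.0218), 0, np.float64(-0.0074)]
1.737 row [np.float64(-0.0222), 0, np.float64(-0.0066)]
1.697 row [np.float64(-0.0225), 0, np.float64(-0.0057)]
1.657 row [np.float64(-0.0228), 0, np.float64(-0.0048)]
1.617 row [np.float64(-0.0231), 0, np.float64(-0.0039)]
1.577 row [np.float64(-0.0233), 0, np.float64(-0.003)]
1.537 row [np.float64(-0.0235), 0, np.float64(-0.002)]
1.497 row [np.float64(-0.0236), 0, np.float64(-0.0011)]
```

The ring moved with the pin, from scene px (322.7,224) to (320.5,217). I'll keep going along the arc.

Call:
play_rows(
  plan=[
    [[-0.0218, 0, -0.0074, 0, 0, 0], [-0.0222, 0, -0.0066, 0, 0, 0], [-0.0225, 0, -0.0057, 0, 0, 0], [-0.0228, 0, -0.0048, 0, 0, 0], [-0.0231, 0, -0.0039, 0, 0, 0], [-0.0233, 0, -0.003, 0, 0, 0], [-0.0235, 0, -0.002, 0, 0, 0], [-0.0236, 0, -0.0011, 0, 0, 0]],
  ],
)

```text
time: 43.48
position: [513.1, 62.1, 312.6]
orientation: [0.0, 0.728, 0.686, 0.0]
contact_force: [-0.5, 1.5, -2.4]
gripper_width: 0.212
gripper_force: 49.7
```

Call:
play_rows(
  plan=[
    [[0, 0, 0, 0, 0, 0], [0, 0, 0, 0, 0, 0]],
  ],
)

```text
time: 43.65
position: [513.3, 62.2, 312.7]
orientation: [0.0, 0.728, 0.685, 0.0]
contact_force: [0.2, 0.5, -0.4]
gripper_width: 0.209
gripper_force: 49.7
```

```bash
python3 arc.py 0.04 16
```

```text
pin: chest x 1.1823757310533223 radius 236.2129092719404 angle 1.4978320165686876 force [ 0.2  0.5 -0.4] t 43.65
ring px [(array([305.5, 194.5]), 0.94), (array([349.9, 284.9]), 0.32)] model scene [302.7 196.3]
1.458 row [np.float64(-0.0235), 0, np.float64(0.0022)]
1.418 row [np.float64(-0.0234), 0, np.float64(0.0032)]
1.378 row [np.float64(-0.0233), 0, np.float64(0.0041)]
1.338 row [np.float64(-0.0231), 0, np.float64(0.005)]
1.298 row [np.float64(-0.0229), 0, np.float64(0.0059)]
1.258 row [np.float64(-0.0226), 0, np.float64(0.0069)]
1.218 row [np.float64(-0.0223), 0, np.float64(0.0077)]
1.178 row [np.float64(-0.022), 0, np.float64(0.0086)]
1.138 row [np.float64(-0.0216), 0, np.float64(0.0095)]
1.098 row [np.float64(-0.0212), 0, np.float64(0.0104)]
1.058 row [np.float64(-0.0208), 0, np.float64(0.0112)]
1.018 row [np.float64(-0.0203), 0, np.float64(0.012)]
0.978 row [np.float64(-0.0198), 0, np.float64(0.0128)]
0.938 row [np.float64(-0.0193), 0, np.float64(0.0136)]
0.898 row [np.float64(-0.0187), 0, np.float64(0.0144)]
0.858 row [np.float64(-0.0181), 0, np.float64(0.0151)]
```

Call:
play_rows(
  plan=[
    [[-0.0235, 0, 0.0022, 0, 0, 0], [-0.0234, 0, 0.0032, 0, 0, 0], [-0.0233, 0, 0.0041, 0, 0, 0], [-0.0231, 0, 0.005, 0, 0, 0], [-0.0229, 0, 0.0059, 0, 0, 0], [-0.0226, 0, 0.0069, 0, 0, 0], [-0.0223, 0, 0.0077, 0, 0, 0], [-0.022, 0, 0.0086, 0, 0, 0]],
  ],
)

```text
time: 44.47
position: [508.5, -10.9, 294.5]
orientation: [-0.0, 0.728, 0.686, -0.0]
contact_force: [-0.8, 1.6, -1.2]
gripper_width: 0.206
gripper_force: 49.7
```

Call:
play_rows(
  plan=[
    [[-0.0216, 0, 0.0095, 0, 0, 0], [-0.0212, 0, 0.0104, 0, 0, 0], [-0.0208, 0, 0.0112, 0, 0, 0], [-0.0203, 0, 0.012, 0, 0, 0], [-0.0198, 0, 0.0128, 0, 0, 0], [-0.0193, 0, 0.0136, 0, 0, 0], [-0.0187, 0, 0.0144, 0, 0, 0], [-0.0181, 0, 0.0151, 0, 0, 0]],
  ],
)

```text
time: 45.13
position: [505.0, -74.5, 254.9]
orientation: [0.0, 0.728, 0.686, 0.0]
contact_force: [-0.8, 0.8, -1.3]
gripper_width: 0.208
gripper_force: 49.7
```

Call:
play_rows(
  plan=[
    [[0, 0, 0, 0, 0, 0], [0, 0, 0, 0, 0, 0]],
  ],
)

```text
time: 45.3
position: [504.9, -74.3, 254.8]
orientation: [-0.0, 0.728, 0.685, -0.0]
contact_force: [0.8, -1.5, -1.2]
gripper_width: 0.206
gripper_force: 49.7
```

```bash
python3 arc.py 0.035 16
```

```text
pin: chest x 0.7937851735084387 radius 235.18836673946333 angle 0.8566693375456171 force [ 0.8 -1.5 -1.2] t 45.3
ring px [(array([272.3, 172.7]), 0.78)] model scene [272.9 174.4]
0.822 row [np.float64(-0.0154), 0, np.float64(0.0137)]
0.787 row [np.float64(-0.0149), 0, np.float64(0.0142)]
0.752 row [np.float64(-0.0144), 0, np.float64(0.0147)]
0.717 row [np.float64(-0.0139), 0, np.float64(0.0152)]
0.682 row [np.float64(-0.0134), 0, np.float64(0.0157)]
0.647 row [np.float64(-0.0128), 0, np.float64(0.0161)]
0.612 row [np.float64(-0.0122), 0, np.float64(0.0166)]
0.577 row [np.float64(-0.0116), 0, np.float64(0.017)]
0.542 row [np.float64(-0.011), 0, np.float64(0.0174)]
0.507 row [np.float64(-0.0104), 0, np.float64(0.0178)]
0.472 row [np.float64(-0.0098), 0, np.float64(0.0181)]
0.437 row [np.float64(-0.0092), 0, np.float64(0.0185)]
0.402 row [np.float64(-0.0085), 0, np.float64(0.0188)]
0.367 row [np.float64(-0.0079), 0, np.float64(0.0191)]
0.332 row [np.float64(-0.0072), 0, np.float64(0.0194)]
0.297 row [np.float64(-0.0065), 0, np.float64(0.0196)]
```

Call:
play_rows(
  plan=[
    [[-0.0154, 0, 0.0137, 0, 0, 0], [-0.0149, 0, 0.0142, 0, 0, 0], [-0.0144, 0, 0.0147, 0, 0, 0], [-0.0139, 0, 0.0152, 0, 0, 0], [-0.0134, 0, 0.0157, 0, 0, 0], [-0.0128, 0, 0.0161, 0, 0, 0], [-0.0122, 0, 0.0166, 0, 0, 0], [-0.0116, 0, 0.017, 0, 0, 0]],
  ],
)

```text
time: 46.12
position: [502.2, -117.6, 205.2]
orientation: [-0.0, 0.728, 0.686, -0.0]
contact_force: [1.0, 1.5, -0.2]
gripper_width: 0.206
gripper_force: 49.7
```

Call:
play_rows(
  plan=[
    [[-0.011, 0, 0.0174, 0, 0, 0], [-0.0104, 0, 0.0178, 0, 0, 0], [-0.0098, 0, 0.0181, 0, 0, 0], [-0.0092, 0, 0.0185, 0, 0, 0], [-0.0085, 0, 0.0188, 0, 0, 0], [-0.0079, 0, 0.0191, 0, 0, 0], [-0.0072, 0, 0.0194, 0, 0, 0], [-0.0065, 0, 0.0196, 0, 0, 0]],
  ],
)

```text
time: 46.78
position: [500.7, -145.5, 145.8]
orientation: [-0.0, 0.728, 0.686, -0.0]
contact_force: [-0.6, 1.2, -0.6]
gripper_width: 0.206
gripper_force: 49.7
```

Call:
play_rows(
  plan=[
    [[0, 0, 0, 0, 0, 0], [0, 0, 0, 0, 0, 0]],
  ],
)

```text
time: 46.95
position: [500.3, -145.3, 145.8]
orientation: [-0.001, 0.728, 0.686, -0.0]
contact_force: [0.5, -0.4, -1.1]
gripper_width: 0.207
gripper_force: 49.7
```

```bash
python3 arc.py 0.012 32|awk 'NR<4||NR%4==0'
```

```text
pin: chest x 0.31161627123618846 radius 235.40861037555464 angle 0.2966125445100204 force [ 0.5 -0.4 -1.1] t 46.95
ring px [(array([259.5, 180. ]), 0.76)] model scene [258.4 178.7]
0.285 row [np.float64(-0.0021), 0, np.float64(0.0068)]
0.273 row [np.float64(-0.002), 0, np.float64(0.0068)]
0.225 row [np.float64(-0.0017), 0, np.float64(0.0069)]
0.177 row [np.float64(-0.0013), 0, np.float64(0.0069)]
0.129 row [np.float64(-0.001), 0, np.float64(0.007)]
0.081 row [np.float64(-0.0007), 0, np.float64(0.007)]
0.033 row [np.float64(-0.0003), 0, np.float64(0.0071)]
-0.015 row [np.float64(0.0), 0, np.float64(0.0071)]
-0.063 row [np.float64(0.0004), 0, np.float64(0.0071)]
```

Call:
play_rows(
  plan=[
    [[-0.002, 0, 0.0069, 0, 0, 0], [-0.002, 0, 0.0069, 0, 0, 0], [-0.002, 0, 0.0069, 0, 0, 0], [-0.002, 0, 0.0069, 0, 0, 0], [-0.0017, 0, 0.0069, 0, 0, 0], [-0.0017, 0, 0.0069, 0, 0, 0], [-0.0015, 0, 0.0069, 0, 0, 0], [-0.0015, 0, 0.0069, 0, 0, 0]],
  ],
)

```text
time: 47.77
position: [500.4, -151.0, 124.2]
orientation: [-0.0, 0.728, 0.686, -0.0]
contact_force: [1.2, -0.1, -1.4]
gripper_width: 0.207
gripper_force: 49.7
```

Call:
play_rows(
  plan=[
    [[-0.0013, 0, 0.007, 0, 0, 0], [-0.0013, 0, 0.007, 0, 0, 0], [-0.001, 0, 0.007, 0, 0, 0], [-0.001, 0, 0.007, 0, 0, 0], [-0.001, 0, 0.007, 0, 0, 0], [-0.001, 0, 0.007, 0, 0, 0], [-0.0007, 0, 0.006, 0, 0, 0], [-0.0007, 0, 0.005, 0, 0, 0]],
  ],
)

```text
time: 48.43
position: [500.2, -154.1, 103.0]
orientation: [-0.0, 0.728, 0.686, -0.0]
contact_force: [0.8, 0.5, -0.7]
gripper_width: 0.207
gripper_force: 49.7
```

Call:
play_rows(
  plan=[
    [[0, 0, 0.0035, 0, 0, 0], [0, 0, 0.0035, 0, 0, 0], [0, 0, 0.0035, 0, 0, 0], [0, 0, 0.0035, 0, 0, 0], [0, 0, 0.0035, 0, 0, 0], [0, 0, 0.0035, 0, 0, 0], [0, 0, 0.0035, 0, 0, 0], [0, 0, 0.0035, 0, 0, 0]],
  ],
)

```text
time: 49.1
position: [500.2, -154.2, 92.0]
orientation: [0.0, 0.728, 0.686, -0.0]
contact_force: [-0.7, -0.2, -1.4]
gripper_width: 0.207
gripper_force: 49.7
```

```bash
python3 arc.py 0.012 2
```

```text
pin: chest x 0.6616122976995559 radius 234.46592062974358 angle 0.06408551617097939 force [-0.7 -0.2 -1.4] t 49.1
ring px [(array([259.8, 184.2]), 0.83)] model scene [256.3 185.6]
0.052 row [np.float64(-0.0023), 0, np.float64(0.0069)]
0.04 row [np.float64(-0.0022), 0, np.float64(0.007)]
```

Call:
play_rows(
  plan=[
    [[0, 0, 0.0035, 0, 0, 0], [0, 0, 0.0035, 0, 0, 0], [0, 0, 0.0035, 0, 0, 0], [0, 0, 0.0035, 0, 0, 0], [0, 0, 0.0035, 0, 0, 0], [0, 0, 0.0035, 0, 0, 0], [0, 0, 0.0035, 0, 0, 0], [0, 0, 0.0035, 0, 0, 0]],
  ],
)

```text
time: 49.92
position: [500.2, -154.2, 80.8]
orientation: [-0.0, 0.728, 0.686, -0.0]
contact_force: [-0.3, -0.5, -1.3]
gripper_width: 0.209
gripper_force: 49.7
```

Call:
play_rows(
  plan=[
    [[0, 0, 0.0035, 0, 0, 0], [0, 0, 0.0035, 0, 0, 0], [0, 0, 0.0035, 0, 0, 0], [0, 0, 0.0035, 0, 0, 0], [0, 0, 0.0035, 0, 0, 0], [0, 0, 0.0035, 0, 0, 0], [0, 0, 0.0035, 0, 0, 0], [0, 0, 0.0035, 0, 0, 0]],
  ],
)

```text
time: 50.58
position: [500.2, -154.1, 69.6]
orientation: [-0.0, 0.728, 0.686, 0.0]
contact_force: [0.8, 0.7, -2.4]
gripper_width: 0.208
gripper_force: 49.7
```

Call:
play_rows(
  plan=[
    [[0, 0, 0.0035, 0, 0, 0], [0, 0, 0.0035, 0, 0, 0], [0, 0, 0.0035, 0, 0, 0], [0, 0, 0.0035, 0, 0, 0], [0, 0, 0, 0, 0, 0]],
  ],
)

```text
time: 51.0
position: [500.1, -154.1, 63.8]
orientation: [-0.0, 0.728, 0.686, -0.0]
contact_force: [-0.1, -0.3, -1.1]
gripper_width: 0.21
gripper_force: 49.7
```

```bash
python3 arc.py 0.012 1; python3 - <<'E'
import cv2,numpy as np
a=cv2.imread("pics/arc_s.png")[150:250,180:313];b=cv2.imread("pics/arc_d.png")[120:240,160:320]
cv2.imwrite("pics/shut.png",np.hstack([cv2.resize(a,(400,300),interpolation=2),cv2.resize(b,(400,300),interpolation=2)]))
E
```

```text
pin: chest x 0.4795082976062838 radius 234.27238666873652 angle -0.05648297949485182 force [-0.1 -0.3 -1.1] t 51.0
ring px [(array([258.5, 189.8]), 0.87)] model scene [256.  190.1]
-0.068 row [np.float64(-0.0039), 0, np.float64(0.0073)]
```

View pics/shut.png

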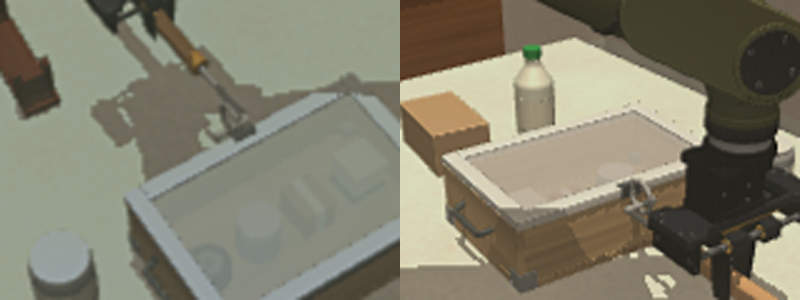

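The lid is shut or nearly so. I'll keep pulling gently until I can feel the stop.

Call:
play_rows(
  plan=[
    [[0, 0, 0.003, 0, 0, 0], [0, 0, 0.003, 0, 0, 0], [0, 0, 0.003, 0, 0, 0], [0, 0, 0.003, 0, 0, 0], [0, 0, 0, 0, 0, 0]],
  ],
)

```text
time: 51.57
position: [500.1, -154.2, 59.3]
orientation: [-0.0, 0.728, 0.686, -0.0]
contact_force: [-1.3, -1.4, 1.2]
gripper_width: 0.206
gripper_force: 50.0
```

Call:
play_rows(
  plan=[
    [[0, 0, 0.003, 0, 0, 0], [0, 0, 0.003, 0, 0, 0], [0, 0, 0.003, 0, 0, 0], [0, 0, 0, 0, 0, 0]],
  ],
)

```text
time: 51.9
position: [500.1, -154.3, 55.5]
orientation: [-0.0, 0.728, 0.686, -0.0]
contact_force: [-1.4, -1.8, 1.4]
gripper_width: 0.212
gripper_force: 50.0
```

```bash
python3 arc.py 0.012 1; python3 -c "
from h import *
o=get_obs();print(o['contact_force'],o['torque'])"
```

```text
pin: chest x 0.5110486875610777 radius 235.0762701377153 angle -0.09188485566831445 force [-1.4 -1.8  1.4] t 51.9
ring px [] model scene [256.  191.5]
-0.104 row [np.float64(-0.0016), 0, np.float64(0.0073)]
[-1.95335872 -1.39428449  1.19532141] [0.13428526 0.23360192 0.25342127]
```

Force rose from −1.2 to +1.3 N and stayed there, so the lid is on its stop. I'll centre the pin in the ring and withdraw it sideways.

Call:
play_rows(
  plan=[
    [[0, 0, -0.011, 0, 0, 0], [0, 0, -0.011, 0, 0, 0], [0, 0, -0.0105, 0, 0, 0], [0, 0, 0, 0, 0, 0], [0, 0, 0, 0, 0, 0]],
  ],
)

```text
time: 52.47
position: [500.7, -154.2, 69.3]
orientation: [0.001, 0.728, 0.686, 0.0]
contact_force: [0.2, -0.4, -1.1]
gripper_width: 0.206
gripper_force: 50.0
```

Call:
play_rows(
  plan=[
    [[0, -0.02, 0, 0, 0, 0], [0, -0.02, 0, 0, 0, 0], [0, -0.03, 0, 0, 0, 0], [0, -0.03, 0, 0, 0, 0], [0, -0.04, 0, 0, 0, 0], [0, -0.04, 0, 0, 0, 0], [0, 0, 0, 0, 0, 0]],
  ],
)

```text
time: 53.05
position: [425.1, -149.1, 67.5]
orientation: [-0.001, 0.728, 0.686, -0.001]
contact_force: [-0.5, -0.6, -1.7]
gripper_width: 0.203
gripper_force: 50.0
```

Call:
play_rows(
  plan=[
    [[-0.06, 0, -0.04, 0, 0, 0], [-0.06, 0, -0.08, 0, 0, 0], [-0.06, 0, -0.08, 0, 0, 0], [-0.06, 0, -0.08, 0, 0, 0], [-0.06, 0, -0.08, 0, 0, 0], [0, 0, 0, 0, 0, 0], [0, 0, 0, 0, 0, 0], [0, 0, 0, 0, 0, 0]],
  ],
)

```text
time: 53.72
position: [420.8, -269.1, 211.5]
orientation: [-0.001, 0.728, 0.686, 0.0]
contact_force: [0.1, 0.2, -1.4]
gripper_width: 0.207
gripper_force: 50.0
```

```bash
python3 hook.py h3; python3 - <<'E'
from plan import *
from slot import C,ex,ey
np.set_printoptions(precision=1,suppress=True)
S=shot("scene");D=shot("side")
c=lambda P,x,y:cv2.resize(P["pixels"][y:y+90,x:x+120],(400,300),interpolation=2)
h=cv2.resize(cv2.imread("pics/h3.png"),(800,300))
cv2.imwrite("pics/shut2.png",np.vstack([np.hstack([c(S,205,160),c(D,170,140)]),h]))
# expected px of the shut ring
P=np.r_[C+ey*(105-236),96]; print(proj(S,P),proj(D,P)); 
for a in(0,.05,.1): P=np.r_[C+ey*(105-236*np.cos(a)),96+236*np.sin(a)]; print(a,proj(S,P),proj(D,P))
E
```

```text
tcp [ 420.4 -268.2  210.2] nominal hook [453.6 -78.8 229.6] t 53.8167 w 0.2050917203979145
scene ring [(array([259.6, 191.5]), 0.85)]
scene hook [(array([256.7, 135.2]), 0.73), (array([308.4, 309.5]), 0.2)]
scene nominal hook px [254.4 135.1]
 crop origin 222 105 scale 6.25
side ring [(array([256.6, 201. ]), 0.87), (array([262.1, 176.3]), 0.64)]
side hook [(array([260.5, 177.5]), 0.84)]
side nominal hook px [261.4 180.1]
 crop origin 229 150 scale 6.25
ring tri [527.8  38.3  88.9]
[256. 190.] [257.  199.1]
0 [256. 190.] [257.  199.1]
0.05 [256.  188.1] [257.  195.8]
0.1 [256.2 186.3] [256.8 192.3]
```

View pics/shut2.png

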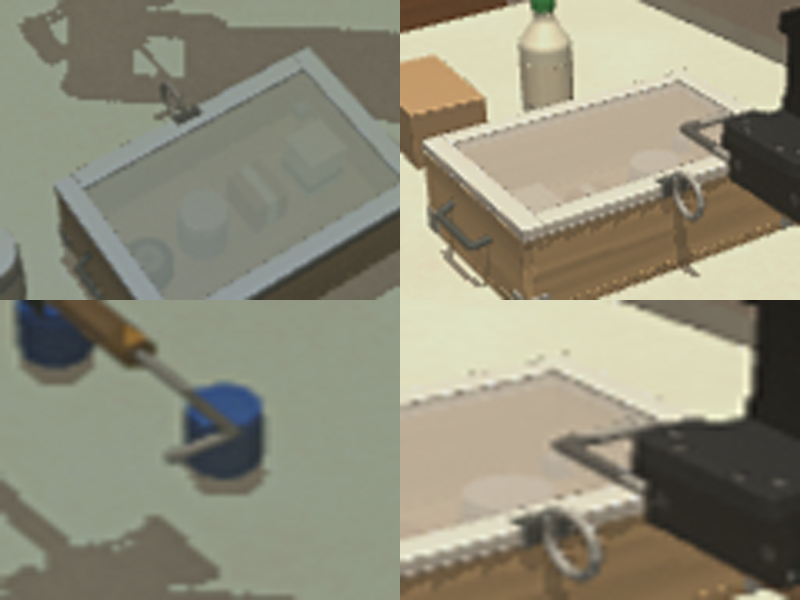

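The lid is shut: the ring sits at or below where the model puts it when shut, and the items inside are upright. The hook sits about 9 mm high because the pole turned roughly 2.6° in the grip, so I'll level it over the rack.

```bash
python3 - <<'E'
from plan import *
Rl=Rdown(79.85)@R.from_rotvec([0,-2.6,0],degrees=True).as_matrix()
T=go(([652.3,-262.9,200],Rl),v=36)
E
```

```text
7 rows to [652.3, -262.9, 200.0]
   [0.0072, 0.0822, 0.0044, 0.0002, -0.0031, 0.0081]
   [0.0086, 0.0821, 0.0044, 0.0002, -0.0031, 0.0081]
   [0.01, 0.0819, 0.0043, 0.0002, -0.0031, 0.0081]
   [0.0114, 0.0818, 0.0042, 0.0002, -0.0031, 0.0081]
   [0.0128, 0.0816, 0.0041, 0.0002, -0.0031, 0.0081]
   [0.0142, 0.0813, 0.004, 0.0002, -0.0031, 0.0081]
   [0.0156, 0.0811, 0.0038, 0.0002, -0.0031, 0.0081]
```

Call:
play_rows(
  plan=[
    [[0.0072, 0.0822, 0.0044, 0, -0.0031, 0.0081], [0.0086, 0.0821, 0.0044, 0, -0.0031, 0.0081], [0.01, 0.0819, 0.0043, 0, -0.0031, 0.0081], [0.0114, 0.0818, 0.0042, 0, -0.0031, 0.0081], [0.0128, 0.0816, 0.0041, 0, -0.0031, 0.0081], [0.0142, 0.0813, 0.004, 0, -0.0031, 0.0081], [0.0156, 0.0811, 0.0038, 0, -0.0031, 0.0081]],
  ],
)

```text
time: 54.8
position: [654.0, -263.0, 200.0]
orientation: [0.016, 0.767, 0.641, -0.017]
contact_force: [0.3, -0.9, -0.5]
gripper_width: 0.205
gripper_force: 50.0
```

Call:
play_rows(
  plan=[
    [[0, 0, 0, 0, 0, 0], [0, 0, 0, 0, 0, 0], [0, 0, 0, 0, 0, 0], [0, 0, 0, 0, 0, 0]],
  ],
)

```text
time: 55.13
position: [651.5, -263.5, 200.8]
orientation: [0.016, 0.767, 0.641, -0.017]
contact_force: [-0.5, 0.2, -2.4]
gripper_width: 0.201
gripper_force: 50.0
```

```bash
python3 - <<'E'
from plan import *
np.set_printoptions(precision=1,suppress=True)
Rl=Rdown(79.85)@R.from_rotvec([0,-2.6,0],degrees=True).as_matrix()
print(toolT()[:3,3], "yaw",np.degrees(np.arctan2(*toolT()[1::-1,0])))
T=go(([652.3,-262.9,90],Rl),([652.3,-262.9,44],Rl),v=40)
p=shot("wrist"); px=p["pixels"].astype(int)
for v in (110,130,165,185,205,225):
    row=px[v,225:300]; s=(row[:,2]-row[:,0]); idx=np.nonzero(s>45)[0]
    if len(idx): print(v,225+idx.min(),225+idx.max())
cv2.imwrite("pics/w8.png",p["pixels"])
Tt=toolT(); S=shot("scene");D=shot("side")
a=place_of(S,"hook");b=place_of(D,"hook")
H=Tt[:3,3]+Tt[:3,:3]@[191,22,-19]; print("nominal",proj(S,H),proj(D,H),[x["point"][::-1] for x in a[:1]],[x["point"][::-1] for x in b[:1]])
H[2]+=9;print(proj(S,H),proj(D,H))
E
```

```text
[ 651.5 -263.5  200.8] yaw 79.77365996828387
3 rows to [652.3, -262.9, 90.0]
  each [0.0048, 0.0004, 0.0922, 0.0004, 0.0, -0.0002]
2 rows to [652.3, -262.9, 44.0]
  each [0.0026, 0.0, 0.0574, 0.0, 0.0, 0.0]
110 239 275
130 239 275
165 240 274
185 241 273
205 241 273
225 241 273
nominal [193.  173.8] [325.3 162.2] [[196.3, 172.7]] [[322.7, 160.0]]
[192.6 172.1] [325.6 159.4]
```

Call:
play_rows(
  plan=[
    [[0.0048, 0.0004, 0.0922, 0, 0, 0], [0.0048, 0.0004, 0.0922, 0, 0, 0], [0.0048, 0.0004, 0.0922, 0, 0, 0], [0, 0, 0, 0, 0, 0], [0, 0, 0, 0, 0, 0]],
  ],
)

```text
time: 55.8
position: [651.1, -261.9, 87.1]
orientation: [0.013, 0.767, 0.641, -0.018]
contact_force: [0.1, 0.1, -0.8]
gripper_width: 0.209
gripper_force: 50.0
```

```bash
python3 - <<'E'
from plan import *
np.set_printoptions(precision=1,suppress=True)
Rl=Rdown(79.85)@R.from_rotvec([0,-2.6,0],degrees=True).as_matrix()
print(toolT()[:3,3])
T=go(([652.3,-262.9,42],Rl),v=12)
p=shot("wrist"); cv2.imwrite("pics/w9.png",p["pixels"])
E
```

```text
[ 651.1 -261.9   87.1]
4 rows to [652.3, -262.9, 42.0]
  each [0.0008, 0.001, 0.0282, -0.0004, -0.0002, -0.0001]
```

View pics/w9.png

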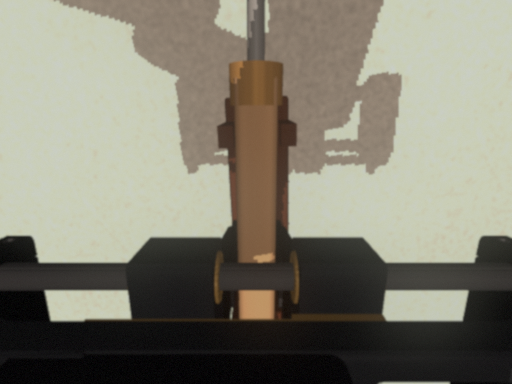

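The handle (column 257) is centred over the front support (columns 218–296). I'll lower it and release.

Call:
play_rows(
  plan=[
    [[0.001, 0.001, 0.028, 0, 0, 0], [0.001, 0.001, 0.028, 0, 0, 0], [0.001, 0.001, 0.028, 0, 0, 0], [0.001, 0.001, 0.028, 0, 0, 0], [0, 0, 0, 0, 0, 0], [0, 0, 0, 0, 0, 0]],
  ],
)

```text
time: 56.35
position: [653.9, -263.0, 43.2]
orientation: [0.014, 0.767, 0.641, -0.017]
contact_force: [0.6, 0.3, -1.0]
gripper_width: 0.209
gripper_force: 50.0
```

```bash
python3 -c "
from h import *
o=get_obs();print(o['position'],o['contact_force'],o['torque'])"
```

```text
[ 653.87997055 -263.02689082   43.17263239] [ 0.62904863  0.2620863  -0.99951885] [-0.05021171  0.03593948  0.02922211]
```

Call:
play_rows(
  plan=[
    [[0, -0.003, 0.005, 0, 0, 0], [0, 0, 0.002, 0, 0, 0], [0, 0, 0, 0, 0, 0], [0, 0, 0, 0, 0, 0]],
  ],
)

```text
time: 56.68
position: [653.9, -263.5, 42.6]
orientation: [0.016, 0.767, 0.641, -0.016]
contact_force: [0.8, -0.0, -1.5]
gripper_width: 0.21
gripper_force: 50.0
```

Call:
play_rows(
  plan=[
    [[0, 0, 0, 0, 0, 0], [0, 0, 0, 0, 0, 0], [0, 0, 0, 0, 0, 0], [0, 0, 0, 0, 0, 0], [0, 0, 0, 0, 0, 0], [0, 0, 0, 0, 0, 0], [0, 0, 0, 0, 0, 0]],
  ],
  gripper=0,
)

```text
time: 57.27
position: [653.7, -263.4, 42.1]
orientation: [0.016, 0.767, 0.641, -0.017]
contact_force: [0.4, -0.1, -0.2]
gripper_width: 0.639
gripper_force: 0.0
```

Call:
play_rows(
  plan=[
    [[0, 0, 0, 0, 0, 0], [0, 0, 0, 0, 0, 0], [0, 0, -0.03, 0, 0, 0], [0, 0, -0.08, 0, 0, 0], [0, 0, -0.1, 0, 0, 0], [0, 0, -0.1, 0, 0, 0], [0, 0, -0.1, 0, 0, 0], [0, 0, 0, 0, 0, 0]],
  ],
)

```text
time: 57.93
position: [659.1, -257.7, 219.5]
orientation: [0.024, 0.767, 0.641, -0.012]
contact_force: [1.6, 0.6, 2.0]
gripper_width: 1.002
gripper_force: 0.0
```

Call:
play_rows(
  plan=[
    [[0, 0, -0.1, 0, 0, 0], [0, 0, 0, 0, 0, 0], [0, 0, 0, 0, 0, 0]],
  ],
)

```text
time: 58.18
position: [656.3, -254.8, 250.8]
orientation: [0.019, 0.767, 0.641, -0.015]
contact_force: [0.2, -0.1, 0.4]
gripper_width: 1.0
gripper_force: 0.0
```

```bash
python3 - <<'E'
from plan import *
np.set_printoptions(precision=1,suppress=True)
p=shot("wrist"); px=p["pixels"].astype(int)
for v in (130,150,165,185,205,225):
    row=px[v,225:300]; s=(row[:,2]-row[:,0]); idx=np.nonzero(s>45)[0]
    if len(idx): print(v,onz(p,(225+(idx.min()+idx.max())/2,v),70)[:2])
S=shot("scene");D=shot("side")
for t in("hook","ring"):
    a=place_of(S,t)[:1];b=place_of(D,t)[:1]; print(t,[x["point"][::-1] for x in a+b])
    if a and b: print(tri(S,a[0]["point"][::-1],D,b[0]["point"][::-1]))
# handle top orange in wrist: first row of handle
col=px[:,255:262].mean(1); s=col[:,2]-col[:,0]; v=np.nonzero(s>35)[0]; print("handle first rows",v[:5],onz(p,(258,v[0]),70)[:2])
for n in("scene","side"):
    a=cv2.imread(f"pics/{n}0.png")
E
```

```text
130 [ 663.4 -206.8]
150 [ 659.3 -229.2]
165 [ 656.6 -246.8]
185 [ 652.2 -271. ]
205 [ 647.  -296.1]
225 [ 644.  -322.7]
hook [[320.9, 204.2]]
ring [[261.1, 190.2], [253.7, 199.6]]
[521.4  41.6  94.7]
handle first rows [ 96  97  98  99 100] [ 675.5 -171.5]
```

The handle is back within about 2 mm of where it started, the lid is shut and the hand is clear, so I'm handing in.

```bash
python3 -c "
from station import *
print(finish_job())"
```

```text
the job is handed in; nothing more can be done
None
```

I handed the job in at about 58 s: the tin, carton, wheel and bulb box stand upright in the chest, the lid was pulled gently shut with the hook pole, and the pole is back on its rack; the hand-in gave no verdict.

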